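# Tip the padlock tub out into the tray

## Task

Pull the empty white tray square up against the front of the plywood riser, then rock the heavy steel tub forward on its front runner until all four padlocks have slid out into the tray, keeping the tub on the riser rather than lifting it. Rock the tub gently back so that it stands upright on the riser again and let go, with the padlocks in the tray and the tray still against the riser. Do not touch the padlocks with the gripper and leave everything else where it is.

Things in the scene. Friction and masses are not known exactly. Their poses are not given: they have to be found in the camera images.
- riser: Fixed plywood step, 220 mm deep (x), 320 mm wide (y), 120 mm high. Origin: centre of its underside; z up, y along the pouring edge, -x the pouring direction. Front face: plane x = -110 mm. Along that edge of the top runs a steel kerb 10 mm high (x = -110 to -102 mm), behind which the tub's front runner lodges.
- tub: Heavy open steel tub (0.9 to 1.4 kg, plus 0.44 kg of padlocks) on the riser, 158 mm wide, 122 mm high, on two round runners. Origin: centre of its underside; -x is the pouring front. It starts nearly square behind the kerb, its front runner 1 to 13 mm short of it. Full, it balances at a lean of about 60 to 65 degrees, then pulls forward.
- tub_lip (a point): Middle of the tub's pouring lip (tub x = -130, z = 122 mm). The front wall leans outward 30 degrees from its root at x = -64 mm, so a rock of about 100 to 105 degrees lets the padlocks slide out; the lip is then about 55 mm above the table, over the tray. At rest the lip overhangs the riser's front by 10 to 30 mm, above the tray's near wall.
- tub_brim (a point): Middle of the rear edge of the tub's brim (tub x = 90, z = 122 mm), a flat flange 4 mm thick reaching back 30 mm from the rear wall (x = 60 mm), above and short of the handle: the handle can be taken only with the tool leaning back 25 to 50 degrees.
- tub_foot (a point): Axis of the tub's round front runner (radius 7 mm, 150 mm long along y) at tub x = -85, z = 7 mm: the base edge on which it rocks, held from sliding forward by the kerb. Nothing holds it from creeping back a few mm when the tub is pulled back.
- tub_handle (a point): Middle of the tub's rear handle, a fixed level round bar 14 mm thick and 110 mm long along y, at tub x = 105, z = 70 mm; 43 mm clear of the rear wall, and 15 mm outside the edge of the brim. It can turn within the fingers while the tub rocks.
- tray: Loose empty white tray (0.55 kg), 276 mm (x) by 256 mm (y) by 60 mm high outside, walls 8 mm thick, floor 8 mm. Origin: centre of its underside; axes nearly parallel to the riser's. Its wall at x = +138 mm (130 mm inside) faces the riser's front face and starts 47 to 112 mm from it; pulled against the riser, its origin lies at riser x = -248 mm. It slides flat on the table.
- padlock0: One of four padlocks (0.11 kg each), lying in the tub at the start: body 46 x 40 x 22 mm with shackle, 64 mm long over all. Origin: centre of its underside.
- padlock1: One of four padlocks (0.11 kg each), lying in the tub at the start: body 46 x 40 x 22 mm with shackle, 64 mm long over all. Origin: centre of its underside.
- padlock2: One of four padlocks (0.11 kg each), lying in the tub at the start: body 46 x 40 x 22 mm with shackle, 64 mm long over all. Origin: centre of its underside.
- padlock3: One of four padlocks (0.11 kg each), lying in the tub at the start: body 46 x 40 x 22 mm with shackle, 64 mm long over all. Origin: centre of its underside.
- jar: Bystander, to be left alone: amber jar 70 mm high, 48 mm across, standing on the riser beside the tub. Origin: underside, middle.
- tin: Bystander, to be left alone: flat metal tin 85 x 52 x 28 mm, lying on the riser on the other side of the tub. Origin: underside, middle.
- tape: Bystander, to be left alone: roll of clear tape 100 mm across, 48 mm high, on the table behind the riser. Origin: underside, middle.
- spray: Bystander, to be left alone: aluminium can 110 mm high. Origin: underside, middle.
Things that resemble listed ones, but are neither listed nor needed, are in the scene too. What is shaped like the padlock2 but red or turquoise is not meant.

How it is judged:
On the way, in this order (a step that is already met when the one before it is completed fails the run):
1. the tray stands against the riser's front, the tub still upright (x of tray in the frame of riser between -0.266 and -0.235 m and y of tray in the frame of riser between -0.07 and 0.07 m and angle between the x axis of tray and the x axis of riser, either way round below 0.15 rad and angle between tub's own z axis and vertical below 0.2 rad), for 0.2 s.
2. the tub is rocked over on its runner and all four padlocks have gone into the tray (x of tray in the frame of riser between -0.266 and -0.235 m and y of tray in the frame of riser between -0.07 and 0.07 m and angle between the x axis of tray and the x axis of riser, either way round below 0.15 rad and x of padlock0 in the frame of tray between -0.13 and 0.13 m and y of padlock0 in the frame of tray between -0.12 and 0.12 m and z of each of padlock0, padlock1, padlock2, padlock3 in the frame of tray below 0.085 m and x of padlock1 in the frame of tray between -0.13 and 0.13 m and y of padlock1 in the frame of tray between -0.12 and 0.12 m and x of padlock2 in the frame of tray between -0.13 and 0.13 m and y of padlock2 in the frame of tray between -0.12 and 0.12 m and x of padlock3 in the frame of tray between -0.13 and 0.13 m and y of padlock3 in the frame of tray between -0.12 and 0.12 m and angle between tub's own z axis and vertical above 1.2 rad), for 0.1 s.
At the end, for the whole second after the job is handed in: All four padlocks rest in the tray; the tray is against the riser's front (gap under 18 mm, within 70 mm of centred, square within 0.15 rad); the tub stands upright and still on the riser (lean under 0.08 rad, runner within 60 mm of the kerb, within 70 mm of mid-width) (x of tray in the frame of riser between -0.266 and -0.235 m and y of tray in the frame of riser between -0.07 and 0.07 m and angle between the x axis of tray and the x axis of riser, either way round below 0.15 rad and x of padlock0 in the frame of tray between -0.13 and 0.13 m and y of padlock0 in the frame of tray between -0.12 and 0.12 m and z of each of padlock0, padlock1, padlock2, padlock3 in the frame of tray below 0.085 m and x of padlock1 in the frame of tray between -0.13 and 0.13 m and y of padlock1 in the frame of tray between -0.12 and 0.12 m and x of padlock2 in the frame of tray between -0.13 and 0.13 m and y of padlock2 in the frame of tray between -0.12 and 0.12 m and x of padlock3 in the frame of tray between -0.13 and 0.13 m and y of padlock3 in the frame of tray between -0.12 and 0.12 m and angle between tub's own z axis and vertical below 0.08 rad and linear speed of tub below 0.02 m/s and x of tub in the frame of riser between -0.03 and 0.05 m and y of tub in the frame of riser between -0.07 and 0.07 m and z of tub in the frame of riser between 0.112 and 0.13 m and linear speed of each of padlock0, padlock1, padlock2, padlock3 below 0.03 m/s); the robot touches nothing.
It fails at once if the tub is lifted: its front runner rises more than 25 mm off the riser (z of tub_foot in the frame of riser above 0.152 m).
It fails at once if the tub is thrown or let fall over (turning faster than 3 rad/s) (angular speed of tub above 3 rad/s).
It fails at once if the gripper touches a padlock (contact force between the fingers and padlock0 above 1 N or contact force between the fingers and padlock1 above 1 N or contact force between the fingers and padlock2 above 1 N or contact force between the fingers and padlock3 above 1 N).
It fails at once if a bystander is moved more than 30 mm (distance of any of jar, tin, tape, spray from where it was at the start of the episode above 0.03 m).
It also fails if it takes over 72 s, if anything falls off the work surface, if the arm or the gripper's body presses on something with over 40 N, if the wrist force passes 120 N, or if a joint passes its speed limit or range.

## Robot

A 6-joint arm with a two-finger parallel gripper is mounted at the origin on the work surface. World frame = base frame: x ahead of the robot, y to its left, z up, the work surface at z = 0. Lengths are in m, angles in rad, forces in N, time in s.
With the tool pointing down it reaches from about 0.3 to 1 m from the base axis. Payload 5.1 kg.
Tool frame: the origin (TCP) lies at the very end of the fingers, on their centre line; the grasp point (between the pads) lies r.tcp_to_grasp behind it (r.tcp_to_grasp is the distance from the TCP to the grasp point, in m); z points along the fingers, y is the direction in which the jaws open and shut (so a half turn about z gives the same grasp; the last joint's range is limited). The gripper opens to 95 mm and grips with 3 to 60 N. Pads are 20 mm wide; open, the fingers measure 119 mm over their backs; the gripper's body (75 mm by 180 mm) begins 59 mm behind the grasp point.
Start: joints at [1.244, 0.124, 1.65, -0, 1.367, -0.083], TCP at [0.157, 0.631, 0.215] pointing down, gripper open.
Joint ranges: [-2.61, 2.61], [-1.02, 2.33], [0.03, 2.71], [-1.35, 4.49], [0.32, 2.68], [-2.91, 2.91]. Speed limits (rad/s): [2.57, 2.57, 3.14, 3.14, 3.14, 3.14].

## Interface

Orientations are given as a unit quaternion [x, y, z, w].
In Python, from plant import r, optics, spotter gives the robot as it stands.
- The arm moves only by the tool drive_tool, never from a script. Its argument "deltas" is a list of rows, each an object of numbers: "dx", "dy", "dz": the shift along the tool's x, y, z in mm; "yaw": the turn about the tool's z in rad; "claw": the closure, from 0 (fully open) to 1 (shut). A call has 1 to 5 rows; each row shifts and turns the pose as measured when the row begins, along the tool's axes as they then stand; what a row does not reach is not made up. A row lasts 1/8 s, in which the tool goes at most 62.5 mm and 10.7 degrees, less where a joint would pass 70% of its speed; a pose out of reach is approached as far as the arm can. A call with a gripper value outside its range is refused whole. The fingers move at their own pace and stop on an object; "newtons" is the grip in N (left out, the last holds). Time passes only in rows, so rows that do not move let the fingers close. It gives the time, the measured TCP pose, the force and the opening at its end, in the units of the state.
- r.get_obs(): the state, without advancing time (a new reading comes with each control period).
- optics.grab_frame(name): name is "scene" or "top"; returns a dict with "pixels" (420x560x3 uint8, blue, green, red), "range_z" (420x560 float32, m along the optical axis (not along the pixel's ray), 0 where there is no reading), "fx", "fy", "cx", "cy" (pixels), "pose" (4x4, takes a point from camera to world coordinates). Camera axes: x right, y up, looking along -z (the intrinsics and any distortion apply to the point x, -y, -z); pixel columns grow to the right and rows downward; lengths in m; the calibration is good to about 2 mm. A picture is of the moment at which its call begins.
- r.sign_off(): hands the job in, once; it reports no verdict.
Trained networks look in the newest picture that a camera, given by its name, has taken for a name from the list of things; names that differ only in an ending like _2 or _b are one class to them, and where a whole thing is asked for, a point or a joint stands for the part that bears it (a point fixed in the world has none). Each returns a list of dicts, best first, with "conf" (0 to 1); they miss things now and then, are a little off and sometimes report something else, mostly with a low value. They report only what shows in the picture. A call takes as long as a camera call. They do not tell look-alikes from the thing itself.
- spotter.recognise(query, camera): "extent" ([left, top, width, height] in pixels, round what is visible of it).
- spotter.outline_of(query, camera): "region" (420x560 bool, what is visible of it) and "extent" ([left, top, width, height] in pixels, round what is visible of it).
The state is a dict: "clock": time; "joint_positions": joint angles; "qd": joint speeds; "joint_torque": joint torques, N m; "ee_pos": TCP position; "eef_rot": TCP orientation; "wrist_force": force on the tool from outside, world axes, zero at the start; "ft_torque": the same for the moment, N m; "finger_gap": finger opening in m.
Only numpy, scipy, OpenCV 4.12 (cv2) and the standard library are available. Lean on these libraries where they do the work, as an engineer would, in place of code of your own. Each camera call takes 0.05 s, during which the arm holds its last target.

## Working session

There is one attempt and no reset: what is moved stays moved. The work goes in short steps, Python scripts to look and compute and a tool call to move; the robot and the scene stay as the last step left them, time stands still between calls to the robot, and variables do not carry over. Pictures are saved under pics/ and viewed, and the job is handed in when it is done.

Besides the shell and the picture viewer there is one more tool, called after "Emit:" as name(argument=value, ...), one argument or row to a line, values as JSON. drive_tool: Moves the arm, as the interface text tells. Its arguments: {"type":"object","properties":{"deltas":{"type":"array","items":{"type":"object","properties":{"dx":{"type":"number"},"dy":{"type":"number"},"dz":{"type":"number"},"yaw":{"type":"number"},"claw":{"type":"number"}}}},"newtons":{"type":"number"}},"required":["deltas"]}

```bash
mkdir -p pics; ls
cat > h.py <<'E'
import numpy as np,cv2
from plant import r,optics,spotter
from scipy.spatial.transform import Rotation as R
def grab(n):
    f=optics.grab_frame(n); return f
def world(f):
    z=f["range_z"]; v,u=np.mgrid[0:420,0:560]
    x=(u-f["cx"])/f["fx"]*z; y=(v-f["cy"])/f["fy"]*z
    P=np.stack([x,-y,-z,np.ones_like(z)],-1)@np.array(f["pose"]).T
    P=P[...,:3]; P[z==0]=np.nan; return P
E
python3 - <<'E'
from h import *
o=r.get_obs(); print(o); print(r.tcp_to_grasp)
for n in("scene","top"):
    f=grab(n); cv2.imwrite(f"pics/{n}0.png",f["pixels"]); np.savez(f"/tmp/{n}0.npz",**f); print(n,f["fx"],f["cx"],f["cy"],np.round(f["pose"],3).tolist(), [k for k in f])
E
```

```text
pics
{'clock': 0.0, 'joint_positions': array([ 1.24441364e+00,  1.24506302e-01,  1.65163020e+00, -8.76066233e-06,
        1.36751915e+00, -8.26213367e-02]), 'qd': array([-0.00151949, -0.00012328,  0.00045123, -0.00071123,  0.00076864,
        0.00014944]), 'joint_torque': array([ 3.13269511e-04, -4.17590046e+01, -3.59935248e+01,  7.74492114e-02,
        4.90485155e-02, -1.83273710e-04]), 'ee_pos': array([0.15672139, 0.630173  , 0.21341217]), 'eef_rot': array([ 1.21578197e-01,  9.92581321e-01, -1.01087672e-03, -2.05276694e-04]), 'wrist_force': array([-0.39047353,  0.40125169, -0.3662925 ]), 'ft_torque': array([-0.02612845,  0.01547549,  0.00632371]), 'finger_gap': 0.09567585901421527}
0.0188
scene 383.45109254257596 277.49319838032363 207.4624573846873 [[0.321, -0.782, 0.533, 1.051], [0.947, 0.276, -0.166, -0.277], [-0.017, 0.558, 0.829, 1.072], [0.0, 0.0, 0.0, 1.0]] ['pixels', 'range_z', 'fx', 'fy', 'cx', 'cy', 'pose']
top 535.4024742769349 278.24629560506935 214.75832699452502 [[-0.002, 0.996, -0.085, 0.373], [-1.0, -0.002, 0.001, -0.092], [0.001, 0.085, 0.996, 1.498], [0.0, 0.0, 0.0, 1.0]] ['pixels', 'range_z', 'fx', 'fy', 'cx', 'cy', 'pose']
```

View pics/scene0.png

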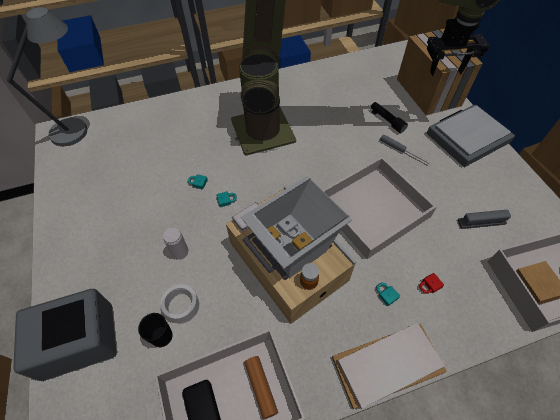

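View pics/top0.png

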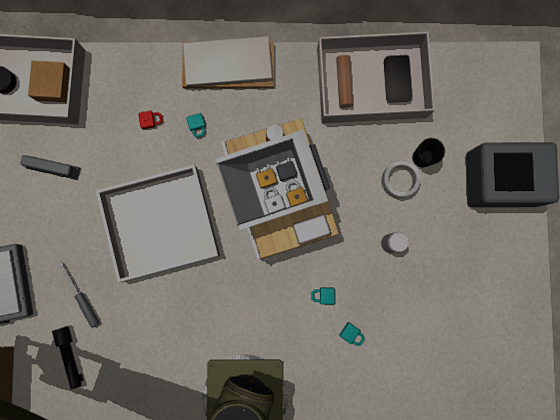

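Run:
```python
from h import *
f=dict(np.load("/tmp/top0.npz"));P=world(f)
def reg(zlo,zhi,u0,u1,v0,v1):
    m=np.zeros((420,560),bool);m[v0:v1,u0:u1]=1
    return m&(P[...,2]>zlo)&(P[...,2]<zhi)
def rect(m,name):
    m=cv2.morphologyEx(m.astype(np.uint8),cv2.MORPH_OPEN,np.ones((2,2)))>0
    p=P[m][:,:2].astype(np.float32)*1000
    print(name,m.sum(),"z",np.round(np.nanmedian(P[m][:,2]),4),cv2.minAreaRect(p)); print(np.round(cv2.boxPoints(cv2.minAreaRect(p))))
rect(reg(.11,.128,205,350,110,270),"risertop")
rect(reg(.23,.26,205,350,110,270),"brim")
rect(reg(.045,.07,85,225,155,290),"trayrim")
# handle
m=reg(.17,.21,300,345,130,230); 
rect(m,"handle")
m=reg(.11,.26,200,350,110,270);
g=np.nan_to_num(P[...,2]); 
im=cv2.resize(f["pixels"][100:300,80:350],None,fx=2.9,fy=2.9,interpolation=cv2.INTER_CUBIC); cv2.imwrite("pics/c1.png",im)
cv2.imwrite("pics/d1.png",cv2.resize((np.clip(g[100:300,80:350]/.27,0,1)*255).astype(np.uint8),None,fx=2.9,fy=2.9))
```

```text
risertop 2965 z 0.1197 ((nan, nan), (0.0, 0.0), 0.0)
[[nan nan]
 [nan nan]
 [nan nan]
 [nan nan]]
brim 2411 z 0.2406 ((580.4573974609375, -84.91921997070312), (184.3765411376953, 249.79611206054688), 22.73152732849121)
[[ 447.   -5.]
 [ 544. -236.]
 [ 714. -164.]
 [ 617.   66.]]
trayrim 1428 z 0.0561 ((476.07379150390625, 240.12420654296875), (253.4521942138672, 279.2825927734375), 13.489458084106445)
[[320. 346.]
 [385.  75.]
 [632. 134.]
 [567. 405.]]
handle 301 z 0.1948 ((610.0890502929688, -188.94497680664062), (169.3271484375, 84.56982421875), 15.236144065856934)
[[ 517. -170.]
 [ 540. -252.]
 [ 703. -207.]
 [ 681. -126.]]
```

View pics/c1.png

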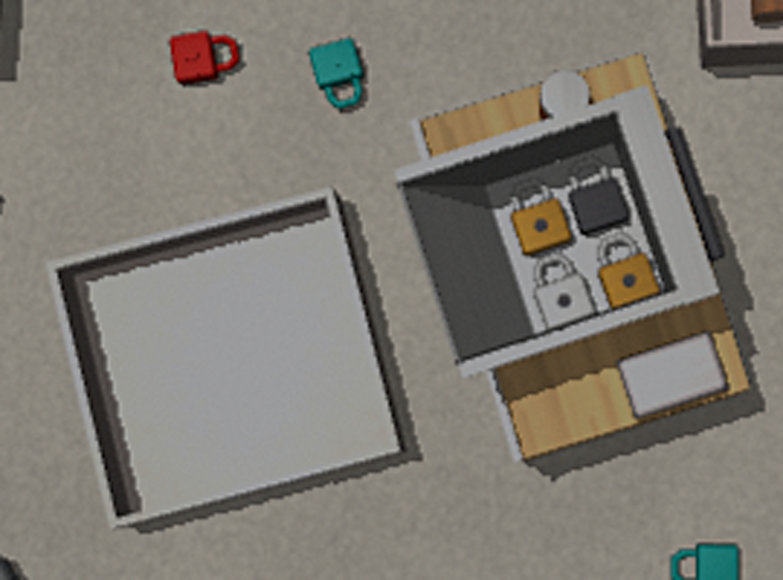

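View pics/d1.png

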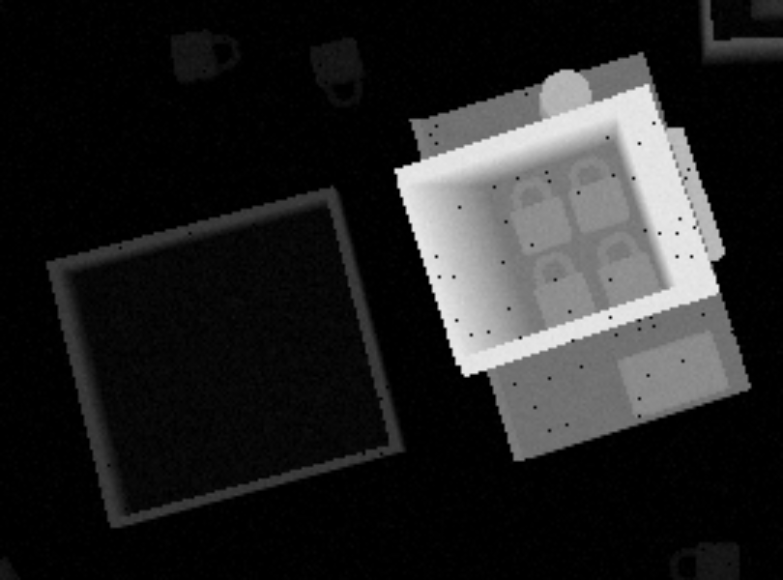

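```bash
cat >> h.py <<'E'
def pix(f,u,v,z):
    # ray-plane
    d=np.array([(u-f["cx"])/f["fx"],-(v-f["cy"])/f["fy"],-1.0]); T=np.array(f["pose"]); d=T[:3,:3]@d; o=T[:3,3]
    return o+d*(z-o[2])/d[2]
E
python3 - <<'E'
from h import *
f=dict(np.load("/tmp/top0.npz"));P=world(f)
c=lambda u,v,z: np.round(pix(f,80+u/2.9,100+v/2.9,z)*1000,1)
for n,u,v,z in [("rFtop",413,119,.13),("rFbot",518,461,.13),("rBtop",645,53,.12),("rBbot",750,388,.12),
 ("tubFtop",396,170,.242),("tubFbot",465,377,.242),("tubBtop",652,86,.242),("tubBbot",718,292,.242),
 ("hT",684,127,.197),("hB",723,258,.197),
 ("trFt",48,262,.06),("trFb",115,527,.06),("trNt",333,188,.06),("trNb",405,452,.06)]:
    print(n,c(u,v,z))
# axis fits
m=np.zeros((420,560),bool);m[165:285,90:225]=1
q=P[m&(P[...,2]>.052)&(P[...,2]<.068)]
q=q[np.isfinite(q).all(1)]; print(len(q),cv2.minAreaRect((q[:,:2]*1000).astype(np.float32)))
for lo,hi,n in((.185,.21,"h"),(.235,.25,"brim")):
  m=np.zeros((420,560),bool);m[115:235,212:335]=1
  q=P[m&(P[...,2]>lo)&(P[...,2]<hi)&(P[...,1]< (-.14 if n=="h" else 1))]; q=q[np.isfinite(q).all(1)]; print(n,len(q),np.median(q,0),cv2.minAreaRect((q[:,:2]*1000).astype(np.float32)))
E
```

```text
rFtop [682.3  51.4 130. ]
rFbot [377.2 -42.9 130. ]
rBtop [ 744.8 -157.   120. ]
rBbot [ 441.4 -248.5  120. ]
tubFtop [614.6  53.3 242. ]
tubFbot [444.7  -3.9 242. ]
tubBtop [ 684.3 -156.8  242. ]
tubBbot [ 513.6 -209.5  242. ]
hT [ 659.9 -186.2  197. ]
hB [ 547.5 -218.2  197. ]
trFt [563.2 398.3  60. ]
trFb [317.6 330.1  60. ]
trNt [632.6 133.2  60. ]
trNb [385.8  64.   60. ]
1301 ((476.8076477050781, 235.7550506591797), (257.2297668457031, 277.97808837890625), 14.966399192810059)
h 311 [ 0.59931793 -0.19337169  0.19496857] ((595.0183715820312, -178.12173461914062), (129.11587524414062, 54.6102409362793), 18.453338623046875)
brim 2290 [ 0.58257542 -0.13017501  0.24137295] ((565.8026123046875, -76.38514709472656), (182.55126953125, 222.06741333007812), 18.446199417114258)
```

```bash
cat >> h.py <<'E'
def plan(target,az=None,n=5,maxs=58,tz=None):
    """target mm world TCP; az = wanted azimuth (deg) of tool y mod 180; prints rows"""
    o=r.get_obs(); p=np.array(o["ee_pos"])*1000; q=R.from_quat(o["eef_rot"])
    A=q.as_matrix()
    tot=0
    if az is not None:
        cur=np.degrees(np.arctan2(A[1,1],A[0,1])); d=(az-cur+90)%180-90; tot=-np.radians(d)
    D=np.array(target)-p
    k=max(int(np.ceil(np.linalg.norm(D)/maxs)),int(np.ceil(abs(tot)/.18)),1)
    print("pos",np.round(p,1),"dist",np.round(D,1),"yaw",round(tot,3),"rows",k, "tilt",round(np.degrees(np.arccos(-A[2,2])),2),"yaz",round(np.degrees(np.arctan2(A[1,1],A[0,1])),1),"zaz",round(np.degrees(np.arctan2(A[1,2],A[0,2])),1),"t",round(o["clock"],2),"F",np.round(o["wrist_force"],1),"gap",round(o["finger_gap"],4))
    for i in range(k):
        s=q.inv().apply(D/k); print({"dx":round(s[0],1),"dy":round(s[1],1),"dz":round(s[2],1),"yaw":round(tot/k,3)})
        q=q*R.from_rotvec([0,0,tot/k])
E
python3 -c "
from h import *
plan([439.7,362,140],105.5)"
```

```text
pos [156.7 630.2 213.5] dist [ 283.  -268.2  -73.5] yaw -0.514 rows 7 tilt 0.11 yaz 76.0 zaz -109.0 t 0.1 F [ 0.9 -0.2  0.7] gap 0.0948
{'dx': np.float64(-48.5), 'dy': np.float64(-27.4), 'dz': np.float64(10.5), 'yaw': np.float64(-0.073)}
{'dx': np.float64(-46.3), 'dy': np.float64(-30.9), 'dz': np.float64(10.5), 'yaw': np.float64(-0.073)}
{'dx': np.float64(-43.9), 'dy': np.float64(-34.2), 'dz': np.float64(10.5), 'yaw': np.float64(-0.073)}
{'dx': np.float64(-41.3), 'dy': np.float64(-37.3), 'dz': np.float64(10.5), 'yaw': np.float64(-0.073)}
{'dx': np.float64(-38.5), 'dy': np.float64(-40.3), 'dz': np.float64(10.5), 'yaw': np.float64(-0.073)}
{'dx': np.float64(-35.4), 'dy': np.float64(-43.0), 'dz': np.float64(10.5), 'yaw': np.float64(-0.073)}
{'dx': np.float64(-32.2), 'dy': np.float64(-45.5), 'dz': np.float64(10.5), 'yaw': np.float64(-0.073)}
```

The thing I want is the tray. There are three candidates in the top view: the empty white tray at (158,222), a tray at (40,80) holding a box, and a tray at (375,78) holding a roll and a black block. The crop confirms the one at (158,222): it is empty, 276x256 mm, and 94 mm from the riser front. The tub is the grey one at (272,185). It holds four padlocks in orange, orange, black and white, while the red and turquoise ones lie outside.

Emit:
drive_tool(
  deltas=[
    {"dx": -48.5,"dy": -27.5,"dz": 10.5,"yaw": -0.073},
    {"dx": -46,"dy": -31,"dz": 10.5,"yaw": -0.073},
    {"dx": -44,"dy": -34,"dz": 10.5,"yaw": -0.073},
    {"dx": -41,"dy": -37,"dz": 10.5,"yaw": -0.073},
    {"dx": -38.5,"dy": -40,"dz": 10.5,"yaw": -0.073},
  ],
)

```text
invalid input at $.deltas[0]: expected keys dx, dy, dz, yaw, claw
```

```bash
python3 -c "
from h import *
plan([439.7,362,120],105.5)"
```

```text
pos [156.7 630.2 213.5] dist [ 283.  -268.2  -93.5] yaw -0.514 rows 7 tilt 0.11 yaz 76.0 zaz -109.0 t 0.1 F [ 0.9 -0.2  0.7] gap 0.0948
{'dx': np.float64(-48.5), 'dy': np.float64(-27.4), 'dz': np.float64(13.4), 'yaw': np.float64(-0.073)}
{'dx': np.float64(-46.3), 'dy': np.float64(-30.9), 'dz': np.float64(13.4), 'yaw': np.float64(-0.073)}
{'dx': np.float64(-43.9), 'dy': np.float64(-34.2), 'dz': np.float64(13.4), 'yaw': np.float64(-0.073)}
{'dx': np.float64(-41.3), 'dy': np.float64(-37.3), 'dz': np.float64(13.4), 'yaw': np.float64(-0.073)}
{'dx': np.float64(-38.5), 'dy': np.float64(-40.3), 'dz': np.float64(13.4), 'yaw': np.float64(-0.073)}
{'dx': np.float64(-35.4), 'dy': np.float64(-43.0), 'dz': np.float64(13.4), 'yaw': np.float64(-0.073)}
{'dx': np.float64(-32.2), 'dy': np.float64(-45.5), 'dz': np.float64(13.4), 'yaw': np.float64(-0.073)}
```

Emit:
drive_tool(
  deltas=[
    {"dx": -48.5,"dy": -27.5,"dz": 13,"yaw": -0.073,"claw": 0.4},
    {"dx": -46,"dy": -31,"dz": 13,"yaw": -0.073,"claw": 0.4},
    {"dx": -44,"dy": -34,"dz": 13,"yaw": -0.073,"claw": 0.4},
    {"dx": -41,"dy": -37,"dz": 13,"yaw": -0.073,"claw": 0.4},
    {"dx": -38.5,"dy": -40,"dz": 13,"yaw": -0.073,"claw": 0.4},
  ],
  newtons=20,
)

```text
clock: 0.72
ee_pos: [0.3616, 0.4372, 0.1456]
eef_rot: [-0.07, 0.998, -0.001, -0.0]
wrist_force: [0.7, 0.0, -0.0]
finger_gap: 0.0574
```

```bash
sed -i 's/print({"dx".*$/print(*[f"{a:.1f}" for a in s],f"{tot\/k:.3f}")/' h.py; python3 -c "
from h import *
plan([439.7,362,100],105.5)"
```

```text
pos [361.6 437.2 145.6] dist [ 78.1 -75.2 -45.6] yaw -0.129 rows 3 tilt 0.09 yaz 98.1 zaz -121.7 t 0.72 F [ 0.7  0.  -0. ] gap 0.0574
-22.3 -28.5 15.2 -0.043
-21.0 -29.4 15.2 -0.043
-19.7 -30.3 15.2 -0.043
```

Then descend over the far wall.

Emit:
drive_tool(
  deltas=[
    {"dx": -22.3,"dy": -28.5,"dz": 15,"yaw": -0.043,"claw": 0.4},
    {"dx": -21,"dy": -29.4,"dz": 15,"yaw": -0.043,"claw": 0.4},
    {"dx": -20,"dy": -30.3,"dz": 15,"yaw": -0.043,"claw": 0.4},
    {"dx": 0,"dy": 0,"dz": 0,"yaw": 0,"claw": 0.4},
  ],
)

```text
clock: 1.23
ee_pos: [0.4428, 0.3552, 0.0962]
eef_rot: [-0.134, 0.991, -0.002, -0.003]
wrist_force: [0.3, -0.2, 0.4]
finger_gap: 0.057
```

```bash
python3 -c "
from h import *
plan([439.7,362,26],105.5,maxs=40)"
```

```text
pos [442.8 355.2  96.2] dist [ -3.1   6.8 -70.2] yaw -0.002 rows 2 tilt 0.37 yaz 105.4 zaz -138.2 t 1.23 F [ 0.3 -0.2  0.4] gap 0.057
0.4 3.8 35.1 -0.001
0.4 3.8 35.1 -0.001
```

Emit:
drive_tool(
  deltas=[
    {"dx": 0.5,"dy": 7,"dz": 34,"yaw": 0,"claw": 0.4},
    {"dx": 0,"dy": 0,"dz": 34,"yaw": 0,"claw": 0.4},
    {"dx": 0,"dy": 0,"dz": 0,"yaw": 0,"claw": 0.4},
    {"dx": 0,"dy": 0,"dz": 0,"yaw": 0,"claw": 1},
    {"dx": 0,"dy": 0,"dz": 0,"yaw": 0,"claw": 1},
  ],
)

```text
clock: 1.85
ee_pos: [0.4404, 0.3654, 0.031]
eef_rot: [-0.134, 0.991, 0.0, -0.0]
wrist_force: [0.6, 0.6, -0.6]
finger_gap: 0.042
```

Emit:
drive_tool(
  deltas=[
    {"dx": 0,"dy": 0,"dz": 0,"yaw": 0,"claw": 1},
    {"dx": 0,"dy": 0,"dz": 0,"yaw": 0,"claw": 1},
  ],
)

```text
clock: 2.1
ee_pos: [0.4416, 0.3664, 0.0335]
eef_rot: [-0.134, 0.991, 0.001, 0.001]
wrist_force: [0.2, -0.0, -0.0]
finger_gap: 0.0227
```

```bash
python3 -c "
from h import *
plan([439.7+27.5,362-90,26],107,maxs=18)
f=grab('top');cv2.imwrite('pics/t1.png',cv2.resize(f['pixels'][120:330,60:340],None,fx=2.8,fy=2.8))"
```

```text
pos [441.6 366.4  33.5] dist [ 25.6 -94.4  -7.5] yaw -0.028 rows 6 tilt 0.2 yaz 105.4 zaz 47.0 t 2.1 F [ 0.2 -0.  -0. ] gap 0.0227
0.1 -16.3 1.2 -0.005
0.1 -16.3 1.2 -0.005
0.2 -16.3 1.2 -0.005
0.3 -16.3 1.2 -0.005
0.4 -16.3 1.2 -0.005
0.4 -16.3 1.2 -0.005
```

View pics/t1.png

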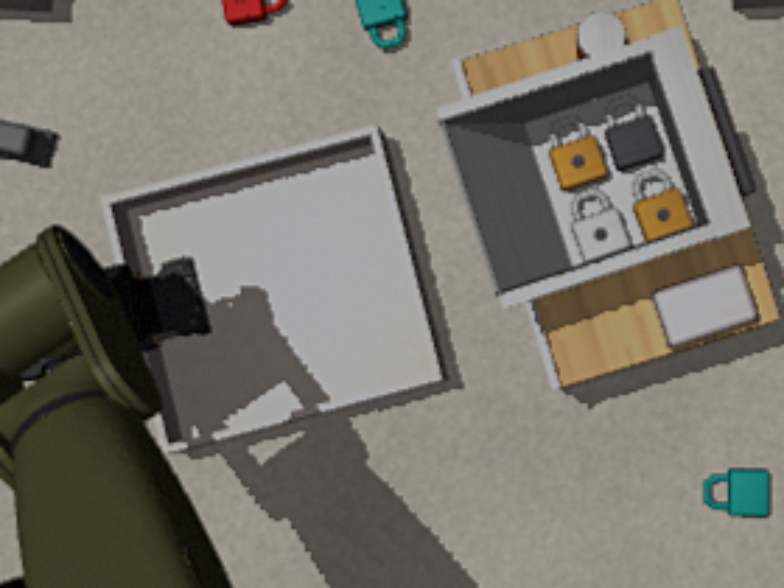

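Emit:
drive_tool(
  deltas=[
    {"dx": 0,"dy": 0,"dz": 3,"yaw": 0,"claw": 1},
    {"dx": 0,"dy": 0,"dz": 0,"yaw": 0,"claw": 1},
    {"dx": 0,"dy": -12,"dz": 0,"yaw": -0.01,"claw": 1},
    {"dx": 0,"dy": -18,"dz": 0,"yaw": -0.01,"claw": 1},
    {"dx": 0,"dy": -18,"dz": 0,"yaw": -0.01,"claw": 1},
  ],
)

```text
clock: 2.78
ee_pos: [0.4551, 0.3207, 0.0309]
eef_rot: [-0.15, 0.989, 0.003, 0.002]
wrist_force: [-1.0, 1.8, 1.5]
finger_gap: 0.0082
```

```bash
python3 -c "
from h import *
plan([439.7+27.5,362-90,30],107,maxs=18)"
```

```text
pos [455.1 320.7  30.9] dist [ 12.1 -48.7  -0.9] yaw 0.005 rows 3 tilt 0.39 yaz 107.3 zaz 66.7 t 2.77 F [-1.   1.8  1.5] gap 0.0082
1.0 -16.7 0.2 0.002
0.9 -16.7 0.2 0.002
0.9 -16.7 0.2 0.002
```

Emit:
drive_tool(
  deltas=[
    {"dx": 0.5,"dy": -16,"dz": 0,"yaw": 0,"claw": 1},
    {"dx": 0.5,"dy": -14,"dz": 0,"yaw": 0,"claw": 1},
    {"dx": 0,"dy": -6,"dz": 0,"yaw": 0,"claw": 1},
    {"dx": 0,"dy": 0,"dz": 0,"yaw": 0,"claw": 1},
  ],
)

```text
clock: 3.28
ee_pos: [0.4658, 0.2831, 0.0309]
eef_rot: [-0.15, 0.989, 0.003, 0.002]
wrist_force: [-0.9, 2.1, 0.1]
finger_gap: 0.0079
```

```bash
cat >> h.py <<'E'
O=np.array([561.4,-99.3]); XH=np.array([.2924,-.9563]); YH=np.array([.9563,.2924])
def rf(p): d=np.asarray(p)[...,:2]-O; return np.stack([d@XH,d@YH],-1)
def rw(x,y,z): return np.r_[O+x*XH+y*YH,z]
E
python3 -c "
from h import *
f=grab('top');cv2.imwrite('pics/t2.png',cv2.resize(f['pixels'][120:330,60:340],None,fx=2.8,fy=2.8))
P=world(f); Q=rf(P*1000)
m=(P[...,2]>.052)&(P[...,2]<.066)&(Q[...,0]>-270)&(Q[...,0]<-100)&(abs(Q[...,1])<150)
q=Q[m];
for lo in range(-120,140,40):
  s=q[(q[:,1]>lo)&(q[:,1]<lo+40)&(q[:,0]>-180)]; print(lo,len(s),np.round(np.median(s,0)) if len(s) else '')
plan([439.7+27.5,362-90,30],107,maxs=18)"
```

```text
-120 89 [-142. -102.]
-80 14 [-124.  -74.]
-40 0 
0 0 
40 0 
80 0 
120 77 [-150.  144.]
pos [465.8 283.1  30.9] dist [  1.4 -11.1  -0.9] yaw 0.005 rows 1 tilt 0.41 yaz 107.3 zaz 62.2 t 3.33 F [ 0.3 -0.5  2.1] gap 0.0079
1.9 -11.0 0.8 0.005
```

View pics/t2.png

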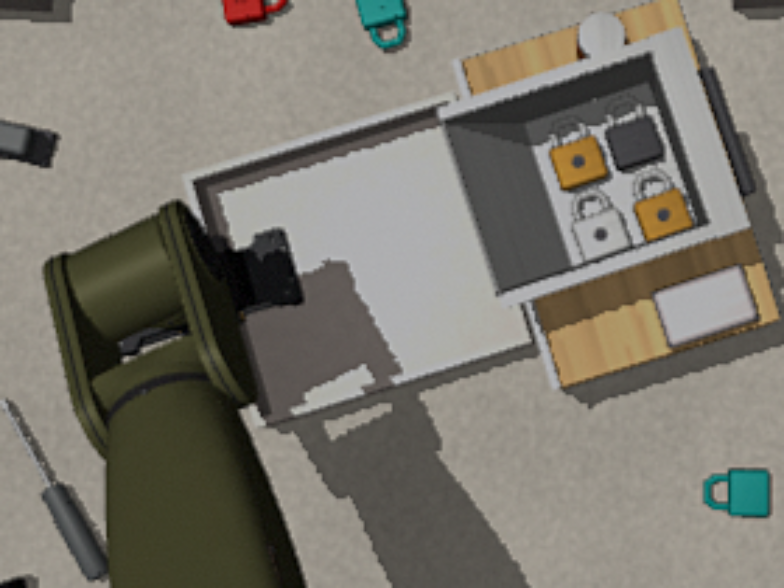

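Emit:
drive_tool(
  deltas=[
    {"dx": 0.5,"dy": -7,"dz": 0,"yaw": 0,"claw": 1},
    {"dx": 0.5,"dy": -6,"dz": 0,"yaw": 0,"claw": 1},
    {"dx": 0,"dy": -3,"dz": 0,"yaw": 0,"claw": 1},
  ],
)

```text
clock: 3.7
ee_pos: [0.4684, 0.2754, 0.0315]
eef_rot: [-0.148, 0.989, 0.012, 0.003]
wrist_force: [-3.5, 12.6, -1.3]
finger_gap: 0.008
```

Emit:
drive_tool(
  deltas=[
    {"dx": 0,"dy": -3,"dz": 0,"yaw": 0,"claw": 1},
    {"dx": 0,"dy": -3,"dz": 0,"yaw": 0,"claw": 1},
  ],
)

```text
clock: 3.95
ee_pos: [0.4683, 0.2756, 0.0313]
eef_rot: [-0.147, 0.989, 0.019, 0.003]
wrist_force: [-2.2, 14.0, -1.3]
finger_gap: 0.0083
```

Emit:
drive_tool(
  deltas=[
    {"dx": 0,"dy": 0,"dz": 0,"yaw": 0,"claw": 0.85},
    {"dx": 0,"dy": 0,"dz": 0,"yaw": 0,"claw": 0.8},
    {"dx": 0,"dy": 0,"dz": -10,"yaw": 0,"claw": 0.6},
    {"dx": 0,"dy": 0,"dz": -55,"yaw": 0,"claw": 0.5},
    {"dx": 0,"dy": 0,"dz": -60,"yaw": 0,"claw": 0.4},
  ],
)

```text
clock: 4.58
ee_pos: [0.4645, 0.2674, 0.153]
eef_rot: [-0.148, 0.989, 0.015, -0.004]
wrist_force: [0.3, -0.1, 0.5]
finger_gap: 0.0435
```

```bash
python3 -c "
from h import *
f=grab('top');cv2.imwrite('pics/t3.png',cv2.resize(f['pixels'][120:330,60:340],None,fx=2.8,fy=2.8))
f=grab('scene');cv2.imwrite('pics/s3.png',f['pixels'])
print(r.get_obs()['joint_positions'])
plan([-180,620,480],107)"
```

```text
[ 0.40482751 -0.08877294  1.95835105  0.03330553  1.25672422 -1.47242308]
pos [469.6 269.6 160.8] dist [-649.6  350.4  319.2] yaw -0.0 rows 14 tilt 2.02 yaz 107.0 zaz 87.2 t 4.67 F [0.3 0.3 1.4] gap 0.0516
36.8 38.2 -22.0 -0.000
36.8 38.2 -22.0 -0.000
36.8 38.2 -22.0 -0.000
36.8 38.2 -22.0 -0.000
36.8 38.2 -22.0 -0.000
36.8 38.2 -22.0 -0.000
36.8 38.2 -22.0 -0.000
36.8 38.2 -22.0 -0.000
36.8 38.2 -22.0 -0.000
36.8 38.2 -22.0 -0.000
36.8 38.2 -22.0 -0.000
36.8 38.2 -22.0 -0.000
36.8 38.2 -22.0 -0.000
36.8 38.2 -22.0 -0.000
```

View pics/t3.png

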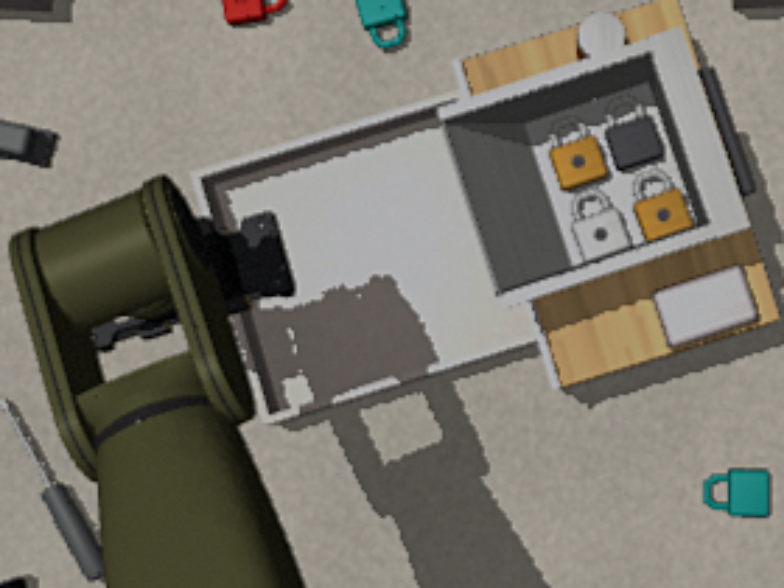

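View pics/s3.png

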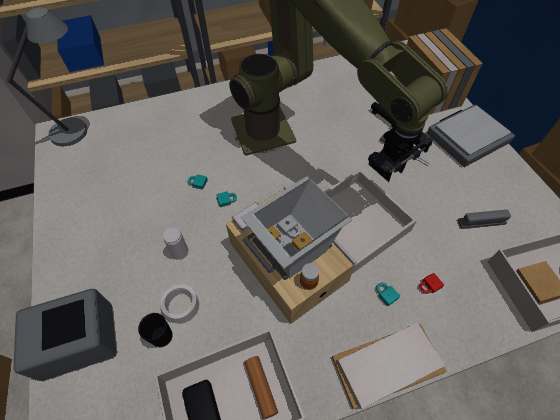

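Emit:
drive_tool(
  deltas=[
    {"dx": 20,"dy": 28,"dz": -50,"yaw": 0,"claw": 0.4},
    {"dx": 35,"dy": 25,"dz": -40,"yaw": 0,"claw": 0.4},
    {"dx": 40,"dy": 25,"dz": -38,"yaw": 0,"claw": 0.4},
    {"dx": 45,"dy": 20,"dz": -35,"yaw": 0,"claw": 0.4},
    {"dx": 50,"dy": 15,"dz": -30,"yaw": 0,"claw": 0.4},
  ],
)

```text
clock: 5.3
ee_pos: [0.2523, 0.3127, 0.3557]
eef_rot: [-0.144, 0.99, 0.016, 0.002]
wrist_force: [-0.4, 0.1, 1.2]
finger_gap: 0.0575
```

Emit:
drive_tool(
  deltas=[
    {"dx": 58,"dy": 0,"dz": -20,"yaw": 0,"claw": 0.4},
    {"dx": 58,"dy": 0,"dz": -20,"yaw": 0,"claw": 0.4},
    {"dx": 60,"dy": 0,"dz": -15,"yaw": 0,"claw": 0.4},
    {"dx": 60,"dy": 0,"dz": -15,"yaw": 0,"claw": 0.4},
    {"dx": 60,"dy": 0,"dz": -15,"yaw": 0,"claw": 0.4},
  ],
)

```text
clock: 5.92
ee_pos: [-0.0299, 0.2243, 0.4394]
eef_rot: [-0.139, 0.99, 0.02, 0.004]
wrist_force: [-0.5, 1.8, -0.2]
finger_gap: 0.0571
```

```bash
python3 -c "
from h import *
print(r.get_obs()['joint_positions'])
plan([-150,480,550],107)"
```

```text
[ 1.46239079e+00 -9.20733293e-01  2.03134443e+00  1.38639119e-03
  1.99096698e+00 -3.86623567e-01]
pos [-29.9 224.3 439.4] dist [-120.1  255.7  110.6] yaw -0.018 rows 6 tilt 2.29 yaz 106.0 zaz 85.6 t 5.92 F [-0.5  1.8 -0.2] gap 0.0571
7.3 47.1 -16.8 -0.003
7.1 47.2 -16.8 -0.003
7.0 47.2 -16.8 -0.003
6.9 47.2 -16.8 -0.003
6.7 47.2 -16.8 -0.003
6.6 47.3 -16.8 -0.003
```

Emit:
drive_tool(
  deltas=[
    {"dx": 8,"dy": 45,"dz": -30,"yaw": 0,"claw": 0.4},
    {"dx": 8,"dy": 45,"dz": -35,"yaw": 0,"claw": 0.4},
    {"dx": 5,"dy": 40,"dz": -45,"yaw": 0,"claw": 0.4},
    {"dx": 5,"dy": 40,"dz": -45,"yaw": 0,"claw": 0.4},
    {"dx": 5,"dy": 40,"dz": -45,"yaw": 0,"claw": 0.4},
  ],
)

```text
clock: 6.55
ee_pos: [-0.1248, 0.4054, 0.6556]
eef_rot: [-0.143, 0.989, 0.025, 0.006]
wrist_force: [0.5, 0.6, 1.3]
finger_gap: 0.0572
```

```bash
python3 -c "
from h import *
print(r.get_obs()['joint_positions'])
plan([-150,480,550],107)"
```

```text
[ 1.75268925 -0.30083224  1.30731563 -0.01658825  2.08516066 -0.11371159]
pos [-124.8  405.4  655.6] dist [ -25.2   74.6 -105.6] yaw -0.009 rows 3 tilt 2.98 yaz 106.5 zaz 84.3 t 6.55 F [0.5 0.6 1.3] gap 0.0572
1.7 24.5 36.4 -0.003
1.6 24.5 36.4 -0.003
1.6 24.5 36.4 -0.003
```

Emit:
drive_tool(
  deltas=[
    {"dx": 0,"dy": 35,"dz": -50,"yaw": 0,"claw": 0.4},
    {"dx": 0,"dy": 35,"dz": -50,"yaw": 0,"claw": 0.4},
    {"dx": 0,"dy": 35,"dz": -50,"yaw": 0,"claw": 0.4},
    {"dx": 0,"dy": 35,"dz": -50,"yaw": 0,"claw": 0.4},
    {"dx": 0,"dy": 35,"dz": -50,"yaw": 0,"claw": 0.4},
  ],
)

```text
clock: 7.18
ee_pos: [-0.1538, 0.4932, 0.862]
eef_rot: [-0.142, 0.99, -0.006, 0.006]
wrist_force: [-0.7, 0.7, 1.3]
finger_gap: 0.0571
```

```bash
python3 -c "
from h import *
print(r.get_obs()['joint_positions'])
plan([-150,480,550],107)"
```

```text
[ 1.77577869  0.44531758  0.03966459 -0.02576744  2.67019929 -0.10301931]
pos [-153.8  493.2  862. ] dist [   3.8  -13.2 -312. ] yaw -0.012 rows 6 tilt 1.03 yaz 106.3 zaz -37.8 t 7.17 F [-0.7  0.7  1.3] gap 0.0571
0.6 -1.5 52.0 -0.002
0.6 -1.5 52.0 -0.002
0.6 -1.5 52.0 -0.002
0.6 -1.5 52.0 -0.002
0.6 -1.5 52.0 -0.002
0.6 -1.5 52.0 -0.002
```

Emit:
drive_tool(
  deltas=[
    {"dx": 0,"dy": 50,"dz": 0,"yaw": 0,"claw": 0.4},
    {"dx": 0,"dy": 50,"dz": 0,"yaw": 0,"claw": 0.4},
  ],
)

```text
clock: 7.42
ee_pos: [-0.174, 0.5678, 0.8176]
eef_rot: [-0.141, 0.99, 0.001, 0.005]
wrist_force: [0.2, 0.6, -0.2]
finger_gap: 0.0569
```

```bash
python3 -c "
from h import *
print(r.get_obs()['joint_positions'])
plan([-150,480,550],107)"|head -2
```

```text
[ 1.78294435  0.53247626  0.02786427 -0.01963251  2.58025548 -0.08757068]
pos [-174.   567.8  817.6] dist [  24.   -87.8 -267.6] yaw -0.014 rows 5 tilt 0.6 yaz 106.2 zaz 17.1 t 7.42 F [ 0.2  0.6 -0.2] gap 0.0569
```

Emit:
drive_tool(
  deltas=[
    {"dx": 0,"dy": 0,"dz": -60,"yaw": 0,"claw": 0.4},
    {"dx": 0,"dy": 0,"dz": -60,"yaw": 0,"claw": 0.4},
  ],
)

```text
clock: 7.68
ee_pos: [-0.1611, 0.5271, 0.8488]
eef_rot: [-0.14, 0.99, 0.012, 0.003]
wrist_force: [0.5, -1.0, 0.3]
finger_gap: 0.0574
```

```bash
python3 -c "
from h import *
print(r.get_obs()['joint_positions'])
plan([-150,480,550],107)"|head -3
```

```text
[ 1.77403836  0.47925192  0.02517346 -0.01505465  2.61414749 -0.09175628]
pos [-161.1  527.1  848.8] dist [  11.1  -47.1 -298.8] yaw -0.015 rows 6 tilt 1.39 yaz 106.2 zaz 83.4 t 7.67 F [ 0.5 -1.   0.3] gap 0.0574
0.9 -9.2 49.6 -0.002
```

Emit:
drive_tool(
  deltas=[
    {"dx": 0,"dy": -60,"dz": 0,"yaw": 0,"claw": 0.4},
    {"dx": 0,"dy": -60,"dz": 0,"yaw": 0,"claw": 0.4},
  ],
)

```text
clock: 7.92
ee_pos: [-0.1328, 0.4334, 0.8504]
eef_rot: [-0.14, 0.99, 0.014, 0.003]
wrist_force: [1.0, -0.2, 2.4]
finger_gap: 0.0569
```

```bash
python3 -c "
from h import *
print(r.get_obs()['joint_positions'])
plan([-150,480,550],107)"|head -2
```

```text
[ 1.75432531  0.10026134  0.53302452 -0.01204991  2.48071069 -0.10693182]
pos [-132.8  433.4  850.4] dist [ -17.2   46.6 -300.4] yaw -0.016 rows 6 tilt 1.63 yaz 106.1 zaz 85.5 t 7.92 F [ 1.  -0.2  2.4] gap 0.0569
```

Emit:
drive_tool(
  deltas=[
    {"dx": 0,"dy": -60,"dz": 0,"yaw": 0,"claw": 0.4},
    {"dx": 0,"dy": -60,"dz": 0,"yaw": 0,"claw": 0.4},
  ],
)

```text
clock: 8.18
ee_pos: [-0.0979, 0.3093, 0.8515]
eef_rot: [-0.14, 0.99, 0.02, 0.003]
wrist_force: [-0.0, -0.5, 1.2]
finger_gap: 0.0571
```

```bash
python3 -c "
from h import *
print(r.get_obs()['joint_positions'])
plan([-150,480,550],107)"|head -3
```

```text
[ 1.71718835 -0.18039879  0.79834055 -0.01063739  2.48350325 -0.1424828 ]
pos [-97.9 309.3 851.5] dist [ -52.1  170.7 -301.5] yaw -0.016 rows 7 tilt 2.33 yaz 106.1 zaz 89.2 t 8.18 F [-0.  -0.5  1.2] gap 0.0571
0.9 23.8 44.0 -0.002
```

Emit:
drive_tool(
  deltas=[
    {"dx": 0,"dy": 0,"dz": -60,"yaw": 0,"claw": 0.4},
    {"dx": 0,"dy": 0,"dz": -60,"yaw": 0,"claw": 0.4},
    {"dx": 0,"dy": 0,"dz": -60,"yaw": 0,"claw": 0.4},
  ],
)

```text
clock: 8.55
ee_pos: [-0.0927, 0.2751, 0.9481]
eef_rot: [-0.139, 0.989, 0.058, 0.003]
wrist_force: [-0.3, 0.2, -0.7]
finger_gap: 0.0574
```

```bash
python3 -c "
from h import *
print(r.get_obs()['joint_positions'])
plan([-150,480,550],107)"|head -2
```

```text
[ 1.71778797  0.01067522  0.33383476 -0.01719083  2.6806733  -0.14754249]
pos [-92.7 275.1 948.1] dist [ -57.3  204.9 -398.1] yaw -0.017 rows 8 tilt 6.68 yaz 106.0 zaz 94.7 t 8.55 F [-0.3  0.2 -0.7] gap 0.0574
```

Emit:
drive_tool(
  deltas=[
    {"dx": 0,"dy": 0,"dz": -60,"yaw": 0,"claw": 0.4},
    {"dx": 0,"dy": 0,"dz": -60,"yaw": 0,"claw": 0.4},
    {"dx": 0,"dy": 0,"dz": -60,"yaw": 0,"claw": 0.4},
  ],
)

```text
clock: 8.93
ee_pos: [-0.0863, 0.2325, 0.9821]
eef_rot: [-0.137, 0.983, 0.122, 0.004]
wrist_force: [-0.7, -0.2, 0.1]
finger_gap: 0.0573
```

```bash
python3 -c "
from h import *
print(r.get_obs()['joint_positions'])
plan([-150,480,550],107)"|head -3
```

```text
[ 1.72060778e+00 -1.38935465e-03  2.16751208e-01 -2.28179481e-02
  2.68086966e+00 -1.49475910e-01]
pos [-86.3 232.5 982.1] dist [ -63.7  247.5 -432.1] yaw -0.014 rows 9 tilt 14.06 yaz 106.2 zaz 96.2 t 8.93 F [-0.7 -0.2  0.1] gap 0.0573
```

Emit:
drive_tool(
  deltas=[
    {"dx": 30,"dy": 0,"dz": -50,"yaw": 0,"claw": 0.4},
    {"dx": 30,"dy": 0,"dz": -50,"yaw": 0,"claw": 0.4},
    {"dx": 20,"dy": 0,"dz": -58,"yaw": 0,"claw": 0.4},
    {"dx": 10,"dy": 0,"dz": -60,"yaw": 0,"claw": 0.4},
  ],
)

```text
clock: 9.43
ee_pos: [-0.148, 0.1401, 1.008]
eef_rot: [-0.13, 0.974, 0.185, -0.009]
wrist_force: [-1.0, 0.0, -0.7]
finger_gap: 0.0572
```

```bash
python3 -c "
from h import *
print(r.get_obs()['joint_positions'])
plan([-150,480,550],107)"|head -3
```

```text
[ 2.46085036  0.02951636  0.08023419 -0.56276798  2.68065961  0.07592527]
pos [-148.   140.1 1008. ] dist [  -2.   339.9 -458. ] yaw -0.025 rows 10 tilt 21.34 yaz 105.5 zaz 100.3 t 9.43 F [-1.   0.  -0.7] gap 0.0572
-7.1 14.0 54.8 -0.003
```

Emit:
drive_tool(
  deltas=[
    {"dx": -30,"dy": -20,"dz": -40,"yaw": 0,"claw": 0.4},
    {"dx": -20,"dy": -20,"dz": -50,"yaw": 0,"claw": 0.4},
    {"dx": 0,"dy": -30,"dz": -40,"yaw": 0,"claw": 0.4},
  ],
)

```text
clock: 9.8
ee_pos: [-0.0554, 0.0714, 1.0155]
eef_rot: [-0.13, 0.968, 0.212, -0.024]
wrist_force: [0.1, 0.8, -0.5]
finger_gap: 0.0571
```

```bash
python3 -c "
from h import *
print(r.get_obs()['joint_positions'])
plan([-150,480,550],107)"|head -3
```

```text
[ 2.61054689 -0.15419254  0.19615701 -0.73487472  2.68082572  0.04411925]
pos [ -55.4   71.4 1015.5] dist [ -94.6  408.6 -465.5] yaw -0.027 rows 11 tilt 24.67 yaz 105.5 zaz 104.0 t 9.8 F [ 0.1  0.8 -0.5] gap 0.0571
-1.0 17.0 54.4 -0.002
```

Emit:
drive_tool(
  deltas=[
    {"dx": -30,"dy": 25,"dz": -30,"yaw": 0,"claw": 0.4},
    {"dx": 0,"dy": 20,"dz": -50,"yaw": 0,"claw": 0.4},
    {"dx": 0,"dy": 0,"dz": -60,"yaw": 0,"claw": 0.4},
  ],
)

```text
clock: 10.18
ee_pos: [-0.022, 0.0613, 1.035]
eef_rot: [-0.13, 0.956, 0.26, -0.029]
wrist_force: [0.2, 0.8, 0.0]
finger_gap: 0.057
```

```bash
python3 -c "
from h import *
print(r.get_obs()['joint_positions'])
plan([-150,480,550],107)"|head -3
```

```text
[ 2.43940516 -0.11643214  0.02932765 -0.72318376  2.67959264 -0.13810208]
pos [ -22.    61.3 1035. ] dist [-128.   418.7 -485. ] yaw -0.023 rows 12 tilt 30.38 yaz 105.7 zaz 104.1 t 10.18 F [0.2 0.8 0. ] gap 0.057
1.6 11.0 53.3 -0.002
```

Emit:
drive_tool(
  deltas=[
    {"dx": 0,"dy": -10,"dz": -60,"yaw": 0,"claw": 0.4},
    {"dx": 0,"dy": -10,"dz": -60,"yaw": 0,"claw": 0.4},
  ],
)

```text
clock: 10.42
ee_pos: [0.0036, 0.0154, 1.0395]
eef_rot: [-0.128, 0.946, 0.297, -0.035]
wrist_force: [0.5, -0.1, -0.1]
finger_gap: 0.0572
```

```bash
python3 -c "
from h import *
print(r.get_obs()['joint_positions'])
plan([-150,480,550],107)"|head -3
```

```text
[ 2.22928051 -0.18913769  0.0252037  -0.53130922  2.68060271 -0.16273344]
pos [   3.6   15.4 1039.5] dist [-153.6  464.6 -489.5] yaw -0.023 rows 12 tilt 34.81 yaz 105.7 zaz 104.5 t 10.43 F [ 0.5 -0.1 -0.1] gap 0.0572
2.5 10.2 56.7 -0.002
```

```bash
python3 -c "
from h import *
plan([350,0,800])"|head -3
```

```text
pos [   3.6   15.4 1039.5] dist [ 346.4  -15.4 -239.5] yaw 0 rows 8 tilt 34.81 yaz 105.7 zaz 104.5 t 10.43 F [ 0.5 -0.1 -0.1] gap 0.0572
-41.0 -28.2 17.3 0.000
-41.0 -28.2 17.3 0.000
```

Emit:
drive_tool(
  deltas=[
    {"dx": -41,"dy": 5,"dz": 30,"yaw": 0,"claw": 0.4},
    {"dx": -41,"dy": 5,"dz": 30,"yaw": 0,"claw": 0.4},
    {"dx": -41,"dy": 0,"dz": 30,"yaw": 0,"claw": 0.4},
    {"dx": -45,"dy": -10,"dz": 25,"yaw": 0,"claw": 0.4},
    {"dx": -45,"dy": -20,"dz": 20,"yaw": 0,"claw": 0.4},
  ],
)

```text
clock: 11.05
ee_pos: [0.1551, 0.0092, 0.9264]
eef_rot: [-0.096, 0.938, 0.332, -0.022]
wrist_force: [0.4, -0.0, 0.8]
finger_gap: 0.0572
```

```bash
python3 -c "
from h import *
print(r.get_obs()['joint_positions'])
plan([450,-150,600])"|head -3
```

```text
[ 2.61009251 -0.78335547  0.83216478 -0.82706375  2.43192028  0.02209388]
pos [155.1   9.2 926.4] dist [ 294.9 -159.2 -326.4] yaw 0 rows 9 tilt 38.81 yaz 102.2 zaz 99.6 t 11.05 F [ 0.4 -0.   0.8] gap 0.0572
-27.9 -41.6 13.9 0.000
```

```bash
python3 -c "
from h import *
plan([-40,420,820],106)"
```

```text
pos [155.1   9.2 926.4] dist [-195.1  410.8 -106.4] yaw -0.066 rows 9 tilt 38.81 yaz 102.2 zaz 99.6 t 11.05 F [ 0.4 -0.   0.8] gap 0.0572
12.6 30.9 39.7 -0.007
12.4 31.0 39.7 -0.007
12.2 31.1 39.7 -0.007
12.0 31.2 39.7 -0.007
11.7 31.3 39.7 -0.007
11.5 31.4 39.7 -0.007
11.3 31.5 39.7 -0.007
11.0 31.6 39.7 -0.007
10.8 31.6 39.7 -0.007
```

Emit:
drive_tool(
  deltas=[
    {"dx": 25,"dy": 30,"dz": 39,"yaw": 0,"claw": 0.4},
    {"dx": 25,"dy": 30,"dz": 39,"yaw": 0,"claw": 0.4},
    {"dx": 12,"dy": 31,"dz": 39,"yaw": 0,"claw": 0.4},
    {"dx": 10,"dy": 31,"dz": 39,"yaw": 0,"claw": 0.4},
    {"dx": 10,"dy": 31,"dz": 39,"yaw": 0,"claw": 0.4},
  ],
)

```text
clock: 11.68
ee_pos: [-0.0031, 0.1236, 0.8791]
eef_rot: [-0.077, 0.926, 0.37, -0.017]
wrist_force: [0.7, 0.2, -0.2]
finger_gap: 0.057
```

```bash
python3 -c "
from h import *
print(r.get_obs()['joint_positions'])
plan([-40,420,820],106)"|head -3
```

```text
[ 2.61009689 -0.80206926  1.18264497 -0.68716168  2.11421657  0.31407203]
pos [ -3.1 123.6 879.1] dist [-36.9 296.4 -59.1] yaw -0.101 rows 6 tilt 43.46 yaz 100.2 zaz 97.4 t 11.68 F [ 0.7  0.2 -0.2] gap 0.057
-1.3 29.3 41.4 -0.017
```

Emit:
drive_tool(
  deltas=[
    {"dx": 0,"dy": 35,"dz": 42,"yaw": 0,"claw": 0.4},
    {"dx": 0,"dy": 35,"dz": 42,"yaw": 0,"claw": 0.4},
    {"dx": 0,"dy": 35,"dz": 42,"yaw": 0,"claw": 0.4},
    {"dx": 0,"dy": 35,"dz": 42,"yaw": 0,"claw": 0.4},
    {"dx": 0,"dy": 35,"dz": 40,"yaw": 0,"claw": 0.4},
  ],
)

```text
clock: 12.3
ee_pos: [-0.0727, 0.1867, 0.8634]
eef_rot: [-0.085, 0.925, 0.371, -0.004]
wrist_force: [-1.1, -0.2, -0.5]
finger_gap: 0.0572
```

```bash
python3 -c "
from h import *
print(r.get_obs()['joint_positions'])
plan([-40,420,820],106)"|head -3
```

```text
[ 1.70395266 -0.77863358  1.24063948 -0.02290627  1.91967864 -0.06759055]
pos [-72.7 186.7 863.4] dist [ 32.7 233.3 -43.4] yaw -0.064 rows 5 tilt 43.55 yaz 102.3 zaz 95.8 t 12.3 F [-1.1 -0.2 -0.5] gap 0.0572
-13.5 26.2 37.8 -0.013
```

```bash
python3 -c "
from h import *
plan([150,430,780])"|head -2; python3 -c "
from h import *
plan([60,400,800])"|head -2
```

```text
pos [-72.7 186.7 863.4] dist [222.7 243.3 -83.4] yaw 0 rows 6 tilt 43.55 yaz 102.3 zaz 95.8 t 12.3 F [-1.1 -0.2 -0.5] gap 0.0572
-42.3 13.5 35.3 0.000
pos [-72.7 186.7 863.4] dist [132.7 213.3 -63.4] yaw 0 rows 5 tilt 43.55 yaz 102.3 zaz 95.8 t 12.3 F [-1.1 -0.2 -0.5] gap 0.0572
-32.3 17.5 36.6 0.000
```

Emit:
drive_tool(
  deltas=[
    {"dx": -15,"dy": 25,"dz": 40,"yaw": 0,"claw": 0.64},
    {"dx": -25,"dy": 18,"dz": 38,"yaw": 0,"claw": 0.64},
    {"dx": -32,"dy": 17,"dz": 37,"yaw": 0,"claw": 0.64},
    {"dx": -40,"dy": 15,"dz": 36,"yaw": 0,"claw": 0.64},
    {"dx": -42,"dy": 13,"dz": 35,"yaw": 0,"claw": 0.64},
  ],
)

```text
clock: 12.92
ee_pos: [0.0316, 0.3456, 0.815]
eef_rot: [-0.086, 0.924, 0.373, 0.006]
wrist_force: [-0.8, 0.4, 0.7]
finger_gap: 0.0347
```

```bash
python3 -c "
from h import *
print(r.get_obs()['joint_positions'])
plan([400,280,680])"|head -3
```

```text
[ 0.89360166 -0.6671715   1.35389077  0.50924649  1.81111179 -0.57332688]
pos [ 31.6 345.6 815. ] dist [ 368.4  -65.6 -135. ] yaw 0 rows 7 tilt 43.8 yaz 103.1 zaz 94.4 t 12.93 F [-0.8  0.4  0.7] gap 0.0347
-48.9 -28.5 4.7 0.000
```

Emit:
drive_tool(
  deltas=[
    {"dx": -50,"dy": -20,"dz": 12,"yaw": 0,"claw": 0.64},
    {"dx": -50,"dy": -25,"dz": 8,"yaw": 0,"claw": 0.64},
    {"dx": -50,"dy": -28,"dz": 5,"yaw": 0,"claw": 0.64},
    {"dx": -50,"dy": -30,"dz": 3,"yaw": 0,"claw": 0.64},
    {"dx": -50,"dy": -32,"dz": 0,"yaw": 0,"claw": 0.64},
  ],
)

```text
clock: 13.55
ee_pos: [0.2953, 0.3049, 0.7273]
eef_rot: [-0.093, 0.922, 0.375, 0.014]
wrist_force: [0.7, 1.5, 0.3]
finger_gap: 0.0344
```

```bash
python3 -c "
from h import *
print(r.get_obs()['joint_positions'])
plan([560,0,560])"|head -3
```

```text
[ 0.15394748 -0.4802645   1.44823192  0.83485437  1.93372731 -1.20871979]
pos [295.3 304.9 727.3] dist [ 264.7 -304.9 -167.3] yaw 0 rows 8 tilt 44.09 yaz 104.6 zaz 93.6 t 13.55 F [0.7 1.5 0.3] gap 0.0344
-24.4 -47.2 -12.9 0.000
```

Emit:
drive_tool(
  deltas=[
    {"dx": -28,"dy": -45,"dz": -10,"yaw": 0,"claw": 0.64},
    {"dx": -28,"dy": -45,"dz": -10,"yaw": 0,"claw": 0.64},
    {"dx": -28,"dy": -45,"dz": -10,"yaw": 0,"claw": 0.64},
    {"dx": -28,"dy": -45,"dz": -10,"yaw": 0,"claw": 0.64},
    {"dx": -25,"dy": -48,"dz": -12,"yaw": 0,"claw": 0.64},
  ],
)

```text
clock: 14.18
ee_pos: [0.4738, 0.1244, 0.6262]
eef_rot: [-0.096, 0.923, 0.372, 0.023]
wrist_force: [0.5, 0.9, 0.1]
finger_gap: 0.0342
```

```bash
cat >> h.py <<'E'
def barrows(target,bar_az,maxs=40,maxr=12):
    """target TCP, align tool y perpendicular to bar (az deg): yaw needed"""
    o=r.get_obs(); p=np.array(o["ee_pos"])*1000; q=R.from_quat(o["eef_rot"]); A=q.as_matrix()
    a=np.radians(bar_az); b=np.array([np.cos(a),np.sin(a),0]); bl=A.T@b
    yaw=(np.arctan2(bl[1],bl[0])+np.pi/2)%np.pi-np.pi/2
    pour=np.array([-np.sin(a),np.cos(a),0])
    lean=np.degrees(np.arctan2(A[:,2]@pour,-A[2,2]))
    D=np.array(target)-p; k=max(int(np.ceil(np.linalg.norm(D)/maxs)),int(np.ceil(abs(yaw)/.15)),1)
    print("pos",np.round(p,1),"D",np.round(D,1),"yaw",round(yaw,3),"lean",round(lean,1),"incl",round(np.degrees(np.arcsin(A[:,2]@b)),1),"z",np.round(A[:,2],3),"rows",k,"t",round(o["clock"],2),"F",np.round(o["wrist_force"],1),"gap",round(o["finger_gap"],4))
    for i in range(min(k,maxr)):
        s=q.inv().apply(D/k); print(*[f"{v:.1f}" for v in s],f"{yaw/k:.3f}"); q=q*R.from_rotvec([0,0,yaw/k])
    return A
E
python3 -c "
from h import *
print(r.get_obs()['joint_positions'])
barrows([603,-330,420],18.2,58)"|head -4
```

```text
[-0.26956576 -0.231473    1.44706821  0.83005701  2.03838046 -1.69826587]
pos [473.8 124.4 626.2] D [ 129.2 -454.4 -206.2] yaw -0.036 lean 42.7 incl 10.8 z [-0.03   0.692 -0.722] rows 9 t 14.18 F [0.5 0.9 0.1] gap 0.0342
-3.4 -54.0 -18.8 -0.004
-3.2 -54.0 -18.8 -0.004
```

Emit:
drive_tool(
  deltas=[
    {"dx": -4,"dy": -54,"dz": -19,"yaw": -0.004,"claw": 0.64},
    {"dx": -4,"dy": -54,"dz": -19,"yaw": -0.004,"claw": 0.64},
    {"dx": -3,"dy": -54,"dz": -19,"yaw": -0.004,"claw": 0.64},
    {"dx": -3,"dy": -54,"dz": -19,"yaw": -0.004,"claw": 0.64},
    {"dx": -3,"dy": -54,"dz": -19,"yaw": -0.004,"claw": 0.64},
  ],
)

```text
clock: 14.8
ee_pos: [0.5468, -0.1354, 0.5192]
eef_rot: [-0.109, 0.923, 0.367, 0.033]
wrist_force: [1.2, 0.5, 0.1]
finger_gap: 0.0341
```

```bash
python3 -c "
from h import *
print(r.get_obs()['joint_positions'])
barrows([603,-300,300],18.2,50)"|head -4
```

```text
[-0.62870336  0.07106237  1.33668606  0.69442969  2.13038941 -2.1751485 ]
pos [ 546.8 -135.4  519.2] D [  56.2 -164.6 -219.2] yaw -0.007 lean 42.0 incl 11.3 z [-0.019  0.685 -0.729] rows 6 t 14.8 F [1.2 0.5 0.1] gap 0.0341
0.9 -46.0 7.7 -0.001
0.9 -46.0 7.7 -0.001
```

Emit:
drive_tool(
  deltas=[
    {"dx": 1,"dy": -46,"dz": 8,"yaw": 0,"claw": 0.64},
    {"dx": 1,"dy": -46,"dz": 8,"yaw": 0,"claw": 0.64},
    {"dx": 1,"dy": -46,"dz": 8,"yaw": 0,"claw": 0.64},
    {"dx": 1,"dy": -46,"dz": 8,"yaw": 0,"claw": 0.64},
    {"dx": 1,"dy": -40,"dz": 8,"yaw": 0,"claw": 0.64},
  ],
)

```text
clock: 15.42
ee_pos: [0.5925, -0.2753, 0.3453]
eef_rot: [-0.111, 0.926, 0.36, 0.039]
wrist_force: [0.2, 0.3, 0.4]
finger_gap: 0.0342
```

```bash
python3 -c "
from h import *
print(r.get_obs()['joint_positions'])
f=grab('scene');cv2.imwrite('pics/s4.png',f['pixels'])
barrows([605,-250,245],18.2,50)"|head -4
```

```text
[-0.74199413  0.33644474  1.31086427  0.56789216  1.98568447 -2.44967714]
pos [ 592.  -277.   339.4] D [ 13.   27.  -94.4] yaw -0.008 lean 41.2 incl 11.7 z [-0.01   0.676 -0.736] rows 2 t 15.47 F [-2.3  0.2 -3.3] gap 0.0343
-1.8 -23.0 43.8 -0.004
-1.7 -23.0 43.8 -0.004
```

View pics/s4.png

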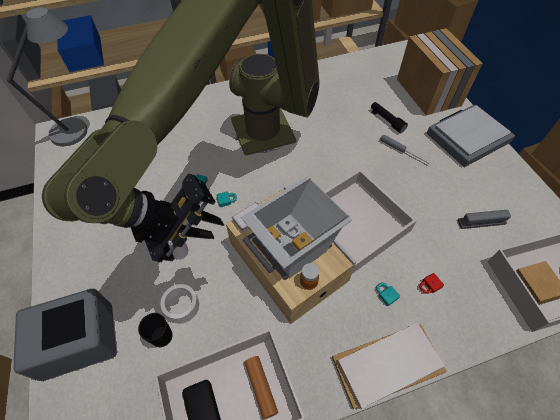

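Emit:
drive_tool(
  deltas=[
    {"dx": -1.8,"dy": -23,"dz": 43,"yaw": -0.004,"claw": 0.64},
    {"dx": -1.8,"dy": -23,"dz": 43,"yaw": -0.004,"claw": 0.64},
    {"dx": 0,"dy": 0,"dz": 0,"yaw": 0,"claw": 0.64},
  ],
)

```text
clock: 15.85
ee_pos: [0.6057, -0.2519, 0.2493]
eef_rot: [-0.113, 0.926, 0.358, 0.041]
wrist_force: [0.2, 0.3, 0.6]
finger_gap: 0.0339
```

```bash
python3 -c "
from h import *
print(r.get_obs()['joint_positions'])
f=grab('top');cv2.imwrite('pics/t5.png',cv2.resize(f['pixels'][90:300,200:480],None,fx=2.8,fy=2.8))
A=barrows([605,-250,245],18.2,50)
bar=np.array([603.5,-199.5,190]); d=np.array(r.get_obs()['ee_pos'])*1000-bar; print('bar in tool', A.T@(-d))
barrows(bar+18.8*A[:,2],18.2,30)"
```

```text
[-0.70723454  0.3735903   1.42363126  0.55471073  1.83796179 -2.50827234]
pos [ 606.6 -253.   252.5] D [-1.6  3.  -7.5] yaw 0.004 lean 40.7 incl 12.0 z [-0.002  0.671 -0.742] rows 1 t 15.9 F [-0.1 -0.2  0.6] gap 0.0342
2.2 -2.3 7.6 0.004
bar in tool [ 3.35149113 -1.4369488  82.26219905]
pos [ 606.6 -253.   252.5] D [ -3.1  66.2 -76.4] yaw 0.004 lean 40.7 incl 12.0 z [-0.002  0.671 -0.742] rows 4 t 15.9 F [-0.1 -0.2  0.6] gap 0.0342
0.8 -0.4 25.3 0.001
0.8 -0.4 25.3 0.001
0.8 -0.4 25.3 0.001
0.8 -0.4 25.3 0.001
```

View pics/t5.png

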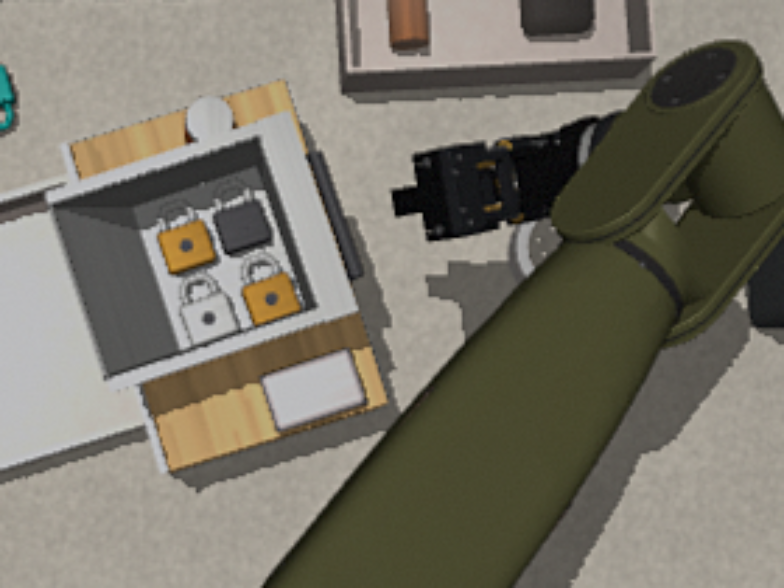

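Emit:
drive_tool(
  deltas=[
    {"dx": 2,"dy": -1,"dz": 25,"yaw": 0.002,"claw": 0.64},
    {"dx": 1,"dy": -0.5,"dz": 25,"yaw": 0.002,"claw": 0.64},
    {"dx": 0,"dy": 0,"dz": 15,"yaw": 0,"claw": 0.64},
    {"dx": 0,"dy": 0,"dz": 0,"yaw": 0,"claw": 0.64},
  ],
)

```text
clock: 16.4
ee_pos: [0.607, -0.2129, 0.2133]
eef_rot: [-0.114, 0.928, 0.351, 0.048]
wrist_force: [-0.5, -0.6, 0.2]
finger_gap: 0.0343
```

```bash
cat > bar.py <<'E'
from h import *
o=r.get_obs(); A=R.from_quat(o['eef_rot']).as_matrix()
print(np.round(o['joint_positions'],2))
bar=np.array([603.5,-199.5,190]); d=np.array(o['ee_pos'])*1000-bar; print('bar in tool', A.T@(-d))
barrows(bar+18.8*A[:,2],18.2,30)
E
python3 bar.py
```

```text
[-0.67  0.34  1.52  0.56  1.74 -2.52]
bar in tool [ 4.9349045  -4.33363347 26.30902981]
pos [ 607.  -212.9  213.3] D [ -3.3  25.9 -37.4] yaw 0.006 lean 39.9 incl 12.5 z [ 0.009  0.663 -0.749] rows 2 t 16.4 F [-0.5 -0.6  0.2] gap 0.0343
2.5 -2.2 22.6 0.003
2.5 -2.2 22.6 0.003
```

Emit:
drive_tool(
  deltas=[
    {"dx": 3,"dy": -5,"dz": 8,"yaw": 0,"claw": 0.64},
    {"dx": 2,"dy": -1,"dz": 8,"yaw": 0,"claw": 0.64},
  ],
)

```text
clock: 16.65
ee_pos: [0.6045, -0.2085, 0.1977]
eef_rot: [-0.114, 0.928, 0.35, 0.049]
wrist_force: [-0.4, 0.2, -0.3]
finger_gap: 0.0341
```

```bash
python3 bar.py; python3 -c "
from h import *
f=grab('scene');cv2.imwrite('pics/s6.png',cv2.resize(f['pixels'][150:320,130:370],None,fx=3.2,fy=3.2,interpolation=cv2.INTER_CUBIC))"
```

```text
[-0.66  0.34  1.55  0.56  1.71 -2.53]
bar in tool [ 0.64874034  1.88987732 11.73889191]
pos [ 604.5 -208.5  197.7] D [ -0.7  21.5 -21.8] yaw 0.007 lean 39.8 incl 12.6 z [ 0.012  0.661 -0.75 ] rows 2 t 16.65 F [-0.4  0.2 -0.3] gap 0.0341
0.3 0.9 15.3 0.003
0.3 0.9 15.3 0.003
```

View pics/s6.png

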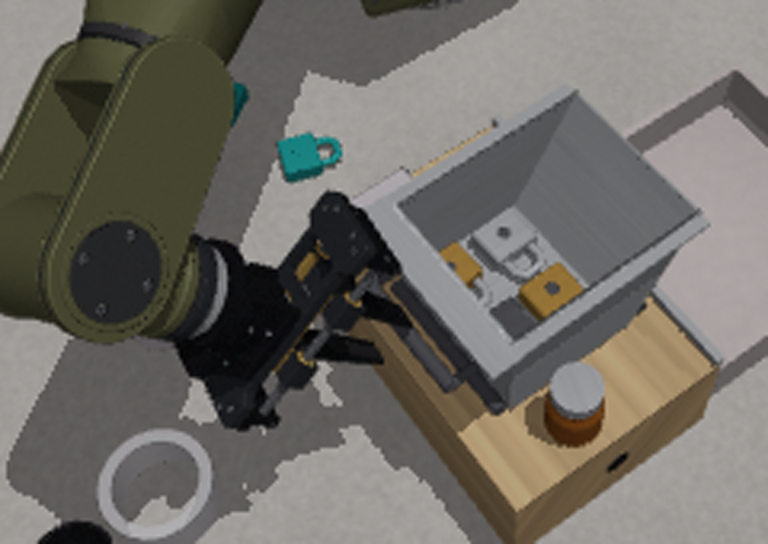

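Emit:
drive_tool(
  deltas=[
    {"dx": 0,"dy": 1,"dz": 11,"yaw": 0,"claw": 0.64},
    {"dx": 0,"dy": 0,"dz": 10,"yaw": 0,"claw": 0.64},
  ],
)

```text
clock: 16.95
ee_pos: [0.6041, -0.193, 0.1811]
eef_rot: [-0.114, 0.928, 0.35, 0.049]
wrist_force: [-0.8, 0.2, 0.1]
finger_gap: 0.0344
```

```bash
python3 bar.py
```

```text
[-0.65  0.34  1.58  0.57  1.68 -2.53]
bar in tool [  0.24264822   1.08314988 -11.02139487]
pos [ 604.1 -193.   181.1] D [-0.4  5.9 -5.2] yaw 0.006 lean 39.8 incl 12.6 z [ 0.012  0.662 -0.75 ] rows 1 t 16.95 F [-0.8  0.2  0.1] gap 0.0344
0.2 1.1 7.8 0.006
```

Emit:
drive_tool(
  deltas=[
    {"dx": 0,"dy": 1,"dz": 8,"yaw": 0,"claw": 0.64},
    {"dx": 0,"dy": 0,"dz": 0,"yaw": 0,"claw": 1},
    {"dx": 0,"dy": 0,"dz": 0,"yaw": 0,"claw": 1},
    {"dx": 0,"dy": 0,"dz": 0,"yaw": 0,"claw": 1},
  ],
  newtons=30,
)

```text
clock: 17.45
ee_pos: [0.6029, -0.1832, 0.1762]
eef_rot: [-0.115, 0.927, 0.354, 0.048]
wrist_force: [-4.8, 7.5, 4.4]
finger_gap: 0.0133
```

```bash
python3 bar.py
```

```text
[-0.64  0.34  1.6   0.57  1.67 -2.53]
bar in tool [-4.59760621e-03 -3.00685882e+00 -2.11159909e+01]
pos [ 602.9 -183.2  176.2] D [ 0.7 -3.7 -0.2] yaw 0.009 lean 40.3 incl 12.4 z [ 0.007  0.667 -0.745] rows 1 t 17.45 F [-4.8  7.5  4.4] gap 0.0133
-0.0 -3.0 -2.3 0.009
```

```bash
cat > rock.py <<'E'
from h import *
import sys
# usage: rock.py th0_target step n
FX,FZ=-95.0,127.0; RR=np.hypot(190,63); A0=np.arctan2(63,190); OFF=float(__import__('os').environ.get('OFF',18.8)); YB=11.0
o=r.get_obs(); p=np.array(o['ee_pos'])*1000; q=R.from_quat(o['eef_rot']); A=q.as_matrix()
bar=p-OFF*A[:,2]; rx,ry=rf(bar)
dx,dz=rx-FX,bar[2]-FZ
th=np.degrees(np.arctan2(dz,dx)-A0); rad=np.hypot(dx,dz)
a=np.radians(18.2); b=np.array([np.cos(a),np.sin(a),0]); incl=np.degrees(np.arcsin(A[:,2]@b)); pr=np.array([-np.sin(a),np.cos(a),0])
F=np.array(o['wrist_force'])
print(f"t {o['clock']:.2f} th {th:.1f} rad {rad:.1f}/{RR:.1f} bar x {rx:.1f} y {ry:.1f} z {bar[2]:.1f} lean {np.degrees(np.arctan2(A[:,2]@pr,-A[2,2])):.1f} incl {incl:.1f} gap {o['finger_gap']*1000:.1f} F(rx,ry,z) {F[:2]@XH:.1f} {F[:2]@YH:.1f} {F[2]:.1f} q {np.round(o['joint_positions'],2)}")
if len(sys.argv)>2:
    step=float(sys.argv[1]); n=int(sys.argv[2]); prev=bar
    for i in range(1,n+1):
        t=np.radians(th+step*i)+A0
        tgt=rw(FX+RR*np.cos(t),YB,FZ+RR*np.sin(t))
        s=q.inv().apply(tgt-prev); print(*[f"{v:.1f}" for v in s]); prev=tgt
E
python3 rock.py; python3 -c "
from h import *
A=R.from_quat(r.get_obs()['eef_rot']).as_matrix(); print(A.T@np.r_[-XH*4,0])"
```

```text
t 17.45 th -0.8 rad 209.1/200.2 bar x 104.4 y 11.3 z 190.2 lean 40.3 incl 12.4 gap 13.3 F(rx,ry,z) -8.5 -2.4 4.4 q [-0.64  0.34  1.6   0.57  1.67 -2.53]
[0.44544244 3.05380469 2.54479412]
```

Emit:
drive_tool(
  deltas=[
    {"dx": 0.4,"dy": 3,"dz": 2.5,"yaw": 0,"claw": 1},
    {"dx": 0.4,"dy": 3,"dz": 2.5,"yaw": 0,"claw": 1},
    {"dx": 0.4,"dy": 3,"dz": 2.5,"yaw": 0,"claw": 1},
  ],
)

```text
clock: 17.82
ee_pos: [0.6028, -0.1809, 0.1761]
eef_rot: [-0.113, 0.931, 0.343, 0.052]
wrist_force: [2.6, -9.7, -0.7]
finger_gap: 0.0133
```

```bash
python3 rock.py
```

```text
t 17.82 th -0.5 rad 206.7/200.2 bar x 101.8 y 11.8 z 190.4 lean 38.9 incl 12.8 gap 13.3 F(rx,ry,z) 10.0 -0.3 -0.7 q [-0.63  0.32  1.61  0.57  1.65 -2.53]
```

Emit:
drive_tool(
  deltas=[
    {"dx": 0.8,"dy": 7,"dz": 6,"yaw": 0,"claw": 1},
    {"dx": 0.8,"dy": 7,"dz": 6,"yaw": 0,"claw": 1},
  ],
)

```text
clock: 18.08
ee_pos: [0.6011, -0.1726, 0.1757]
eef_rot: [-0.11, 0.935, 0.332, 0.057]
wrist_force: [2.1, -26.0, 1.2]
finger_gap: 0.013
```

```bash
python3 rock.py
```

```text
t 18.07 th 0.2 rad 198.3/200.2 bar x 92.9 y 12.4 z 190.2 lean 37.4 incl 13.2 gap 13.0 F(rx,ry,z) 25.5 -5.6 1.2 q [-0.62  0.29  1.64  0.56  1.62 -2.52]
```

```bash
sed -i 's/FX,FZ=-95.0/FX,FZ=-97.0/' rock.py; python3 rock.py 4 5
```

```text
t 18.07 th 0.1 rad 200.2/200.2 bar x 92.9 y 12.4 z 190.2 lean 37.4 incl 13.2 gap 13.0 F(rx,ry,z) 25.5 -5.6 1.2 q [-0.62  0.29  1.64  0.56  1.62 -2.52]
-0.4 11.9 -7.5
-1.6 12.3 -6.4
-1.4 12.8 -5.5
-1.2 13.1 -4.7
-1.0 13.4 -3.7
```

Emit:
drive_tool(
  deltas=[
    {"dx": -0.5,"dy": 12,"dz": -7.5,"yaw": 0,"claw": 1},
    {"dx": -1.5,"dy": 12,"dz": -7,"yaw": 0,"claw": 1},
    {"dx": -1.5,"dy": 13,"dz": -6,"yaw": 0,"claw": 1},
  ],
)

```text
clock: 18.45
ee_pos: [0.5934, -0.159, 0.211]
eef_rot: [-0.108, 0.936, 0.329, 0.055]
wrist_force: [0.2, -2.5, -7.3]
finger_gap: 0.0134
```

```bash
python3 rock.py 4 5
```

```text
t 18.45 th 11.1 rad 200.5/200.2 bar x 77.6 y 9.1 z 225.6 lean 37.1 incl 13.1 gap 13.4 F(rx,ry,z) 2.5 -0.5 -7.3 q [-0.61  0.23  1.65  0.57  1.65 -2.48]
-2.9 13.1 -4.2
-1.0 13.3 -4.0
-0.8 13.6 -3.1
-0.6 13.8 -2.2
-0.4 13.9 -1.2
```

Emit:
drive_tool(
  deltas=[
    {"dx": -1.5,"dy": 13,"dz": -4.2,"yaw": 0,"claw": 1},
    {"dx": -1,"dy": 13.3,"dz": -4,"yaw": 0,"claw": 1},
    {"dx": -0.8,"dy": 13.6,"dz": -3.1,"yaw": 0,"claw": 1},
    {"dx": -0.6,"dy": 13.8,"dz": -2.2,"yaw": 0,"claw": 1},
    {"dx": -0.4,"dy": 13.9,"dz": -1.2,"yaw": 0,"claw": 1},
  ],
)

```text
clock: 19.08
ee_pos: [0.5793, -0.1164, 0.2683]
eef_rot: [-0.108, 0.938, 0.325, 0.054]
wrist_force: [0.5, -4.8, -4.2]
finger_gap: 0.0133
```

```bash
sed -i 's/^bar=p-OFF\(.*\)$/bar=p-OFF\1; YB=ry/' rock.py; python3 rock.py 4 5
```

```text
t 19.07 th 31.9 rad 202.9/200.2 bar x 32.6 y 8.2 z 283.1 lean 36.6 incl 12.9 gap 13.3 F(rx,ry,z) 4.7 -0.9 -4.2 q [-0.57  0.12  1.68  0.58  1.7  -2.39]
0.5 14.1 2.4
0.1 14.0 0.7
0.3 13.9 1.7
0.5 13.7 2.6
0.7 13.5 3.6
```

Emit:
drive_tool(
  deltas=[
    {"dx": 0.2,"dy": 14,"dz": 1,"yaw": 0,"claw": 1},
    {"dx": 0.1,"dy": 14,"dz": 1,"yaw": 0,"claw": 1},
    {"dx": 0.3,"dy": 13.9,"dz": 1.7,"yaw": 0,"claw": 1},
    {"dx": 0.5,"dy": 13.7,"dz": 2.6,"yaw": 0,"claw": 1},
    {"dx": 0.7,"dy": 13.5,"dz": 3.6,"yaw": 0,"claw": 1},
  ],
)

```text
clock: 19.7
ee_pos: [0.5603, -0.0535, 0.3077]
eef_rot: [-0.109, 0.938, 0.325, 0.055]
wrist_force: [-0.1, -2.2, -4.9]
finger_gap: 0.0133
```

```bash
python3 rock.py 3 5;  python3 -c "
from h import *
f=grab('scene');cv2.imwrite('pics/s7.png',cv2.resize(f['pixels'][150:320,130:450],None,fx=2.5,fy=2.5,interpolation=cv2.INTER_CUBIC))"
```

```text
t 19.70 th 53.5 rad 205.6/200.2 bar x -33.1 y 8.4 z 322.4 lean 36.5 incl 13.0 gap 13.3 F(rx,ry,z) 2.0 -0.7 -4.9 q [-0.49 -0.01  1.74  0.6   1.71 -2.3 ]
1.8 8.1 8.5
0.8 9.6 4.0
0.9 9.4 4.5
1.0 9.2 5.0
1.1 8.9 5.4
```

View pics/s7.png

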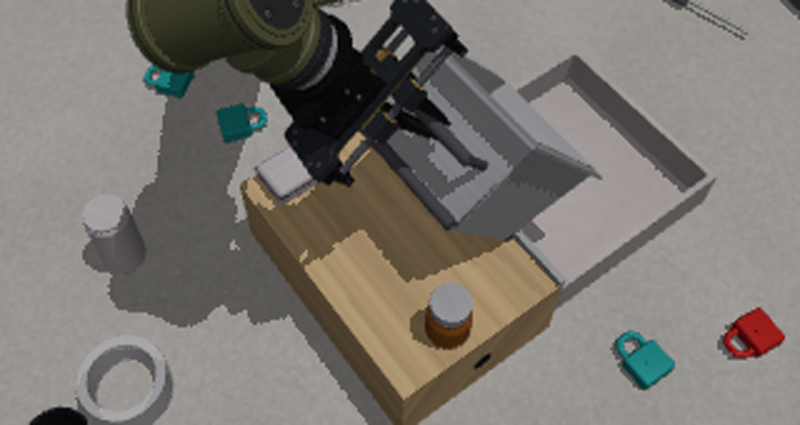

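Emit:
drive_tool(
  deltas=[
    {"dx": 1,"dy": 9.4,"dz": 5,"yaw": 0,"claw": 1},
    {"dx": 0.9,"dy": 9.6,"dz": 4.8,"yaw": 0,"claw": 1},
    {"dx": 0.9,"dy": 9.4,"dz": 5.2,"yaw": 0,"claw": 1},
    {"dx": 1,"dy": 9.2,"dz": 5.6,"yaw": 0,"claw": 1},
    {"dx": 1.1,"dy": 8.9,"dz": 6,"yaw": 0,"claw": 1},
  ],
)

```text
clock: 20.38
ee_pos: [0.544, 0.003, 0.3172]
eef_rot: [-0.111, 0.937, 0.326, 0.056]
wrist_force: [-0.2, -1.0, -0.9]
finger_gap: 0.0137
```

```bash
python3 rock.py 3 5
```

```text
t 20.38 th 70.2 rad 204.9/200.2 bar x -91.9 y 9.3 z 331.8 lean 36.7 incl 13.1 gap 13.7 F(rx,ry,z) 0.9 -0.5 -0.9 q [-0.42 -0.09  1.8   0.63  1.68 -2.24]
2.1 5.6 9.9
1.4 8.0 6.6
1.4 7.7 7.0
1.5 7.3 7.4
1.6 6.9 7.7
```

Emit:
drive_tool(
  deltas=[
    {"dx": 1.4,"dy": 8,"dz": 7,"yaw": 0,"claw": 1},
    {"dx": 1.4,"dy": 8,"dz": 7,"yaw": 0,"claw": 1},
    {"dx": 1.4,"dy": 7.7,"dz": 7.3,"yaw": 0,"claw": 1},
    {"dx": 1.5,"dy": 7.3,"dz": 7.6,"yaw": 0,"claw": 1},
    {"dx": 1.6,"dy": 6.9,"dz": 8,"yaw": 0,"claw": 1},
  ],
)

```text
clock: 21.0
ee_pos: [0.5274, 0.0586, 0.3091]
eef_rot: [-0.111, 0.937, 0.328, 0.056]
wrist_force: [-0.3, 3.0, 2.6]
finger_gap: 0.0131
```

```bash
python3 rock.py 3 5; python3 -c "
from h import *
f=grab('scene');cv2.imwrite('pics/s8.png',cv2.resize(f['pixels'][130:310,200:450],None,fx=3,fy=3,interpolation=cv2.INTER_CUBIC))"
```

```text
t 21.00 th 86.7 rad 203.7/200.2 bar x -149.9 y 9.6 z 323.7 lean 36.9 incl 13.1 gap 13.1 F(rx,ry,z) -3.0 0.6 2.6 q [-0.34 -0.15  1.88  0.65  1.63 -2.17]
2.2 3.4 10.4
1.8 5.8 8.6
1.9 5.3 8.8
1.9 4.8 9.1
2.0 4.3 9.3
```

View pics/s8.png

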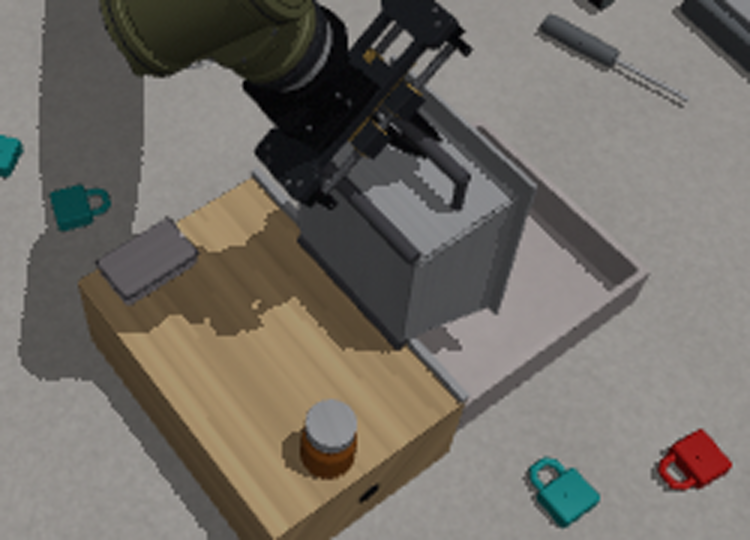

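Emit:
drive_tool(
  deltas=[
    {"dx": 1.8,"dy": 5.5,"dz": 9,"yaw": 0,"claw": 1},
    {"dx": 1.8,"dy": 5.5,"dz": 9,"yaw": 0,"claw": 1},
    {"dx": 1.8,"dy": 5,"dz": 9,"yaw": 0,"claw": 1},
    {"dx": 1.8,"dy": 4.5,"dz": 9,"yaw": 0,"claw": 1},
  ],
)

```text
clock: 21.55
ee_pos: [0.5151, 0.101, 0.2912]
eef_rot: [-0.112, 0.936, 0.33, 0.056]
wrist_force: [0.5, 2.1, -0.9]
finger_gap: 0.0136
```

```bash
python3 rock.py 3 5; python3 -c "
from h import *
f=grab('scene');cv2.imwrite('pics/s9.png',cv2.resize(f['pixels'][130:310,200:450],None,fx=3,fy=3,interpolation=cv2.INTER_CUBIC))"
```

```text
t 21.55 th 100.1 rad 203.4/200.2 bar x -193.9 y 10.2 z 305.8 lean 37.2 incl 13.0 gap 13.6 F(rx,ry,z) -1.8 1.1 -0.9 q [-0.27 -0.19  1.94  0.66  1.57 -2.14]
2.3 1.1 10.7
2.1 3.5 9.6
2.1 3.0 9.8
2.1 2.5 10.0
2.2 2.0 10.1
```

View pics/s9.png

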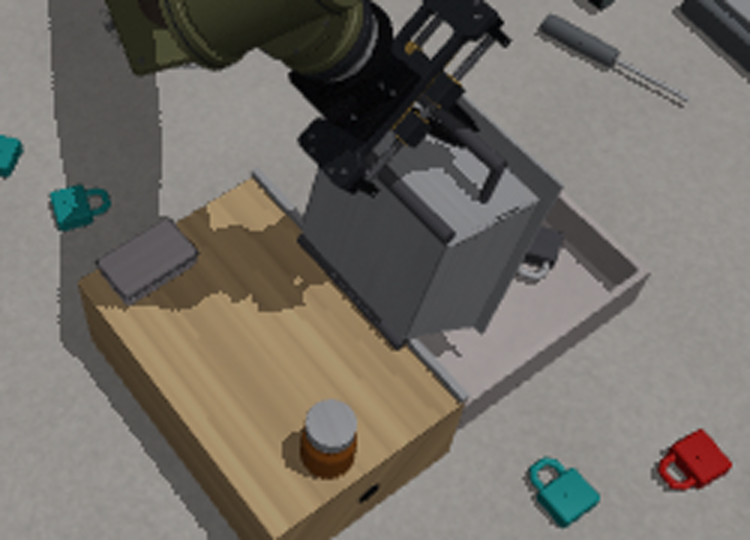

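Emit:
drive_tool(
  deltas=[
    {"dx": 1.5,"dy": 3,"dz": 7,"yaw": 0,"claw": 1},
    {"dx": 1.5,"dy": 2.5,"dz": 7,"yaw": 0,"claw": 1},
    {"dx": 0,"dy": 0,"dz": 0,"yaw": 0,"claw": 1},
    {"dx": 0,"dy": 0,"dz": 0,"yaw": 0,"claw": 1},
  ],
)

```text
clock: 22.1
ee_pos: [0.5103, 0.1158, 0.2816]
eef_rot: [-0.112, 0.935, 0.331, 0.055]
wrist_force: [-0.1, 3.1, -1.5]
finger_gap: 0.0131
```

```bash
python3 rock.py 3 5; python3 -c "
from h import *
f=grab('scene');cv2.imwrite('pics/s10.png',cv2.resize(f['pixels'][130:310,200:450],None,fx=3,fy=3,interpolation=cv2.INTER_CUBIC))
f=grab('top');cv2.imwrite('pics/t10.png',cv2.resize(f['pixels'][90:300,100:380],None,fx=2.8,fy=2.8))"
```

```text
t 22.10 th 105.3 rad 203.1/200.2 bar x -209.5 y 10.0 z 296.1 lean 37.4 incl 13.0 gap 13.1 F(rx,ry,z) -3.0 0.8 -1.5 q [-0.24 -0.2   1.96  0.67  1.54 -2.13]
2.3 0.4 10.7
2.1 2.6 9.9
2.2 2.1 10.0
2.2 1.5 10.1
2.2 1.0 10.2
```

View pics/s10.png

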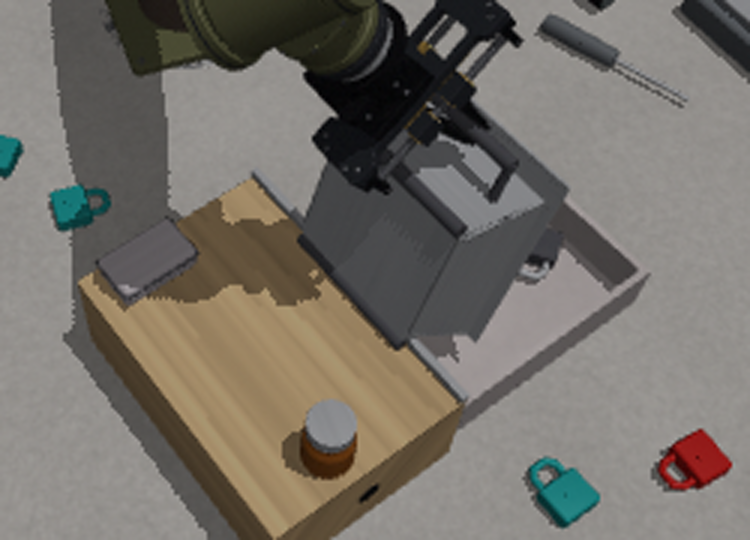

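View pics/t10.png

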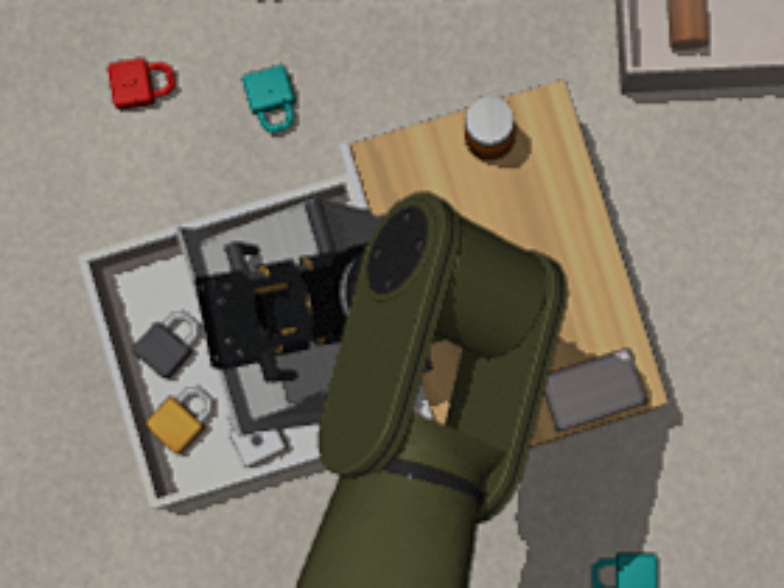

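Emit:
drive_tool(
  deltas=[
    {"dx": 1,"dy": 1.5,"dz": 6,"yaw": 0,"claw": 1},
    {"dx": 0,"dy": 0,"dz": 0,"yaw": 0,"claw": 1},
    {"dx": 0,"dy": 0,"dz": 0,"yaw": 0,"claw": 1},
    {"dx": 0,"dy": 0,"dz": 0,"yaw": 0,"claw": 1},
  ],
)

```text
clock: 22.7
ee_pos: [0.509, 0.1207, 0.2779]
eef_rot: [-0.112, 0.935, 0.332, 0.055]
wrist_force: [-0.9, 2.7, -0.3]
finger_gap: 0.0134
```

```bash
python3 rock.py -3 5; python3 -c "
from h import *
f=grab('scene');cv2.imwrite('pics/s11.png',cv2.resize(f['pixels'][170:290,300:430],None,fx=5,fy=5,interpolation=cv2.INTER_CUBIC))
f=grab('top');cv2.imwrite('pics/t11.png',cv2.resize(f['pixels'][150:280,120:260],None,fx=4.5,fy=4.5,interpolation=cv2.INTER_CUBIC))
for n in ('padlock0',):
  print([ (d['conf'],d['extent']) for d in spotter.recognise(n,'top')])"
```

```text
t 22.70 th 107.0 rad 202.9/200.2 bar x -214.5 y 10.2 z 292.4 lean 37.4 incl 13.0 gap 13.4 F(rx,ry,z) -2.9 -0.1 -0.3 q [-0.23 -0.2   1.97  0.67  1.53 -2.12]
-1.9 -6.0 -8.9
-2.0 -3.9 -9.5
-2.0 -4.4 -9.3
-1.9 -4.9 -9.1
-1.8 -5.3 -8.8
[(0.73, [183.1, 245.3, 20.0, 10.8]), (0.71, [312.5, 287.4, 22.2, 18.4]), (0.69, [188.1, 113.3, 16.6, 21.6]), (0.64, [149.9, 226.9, 23.5, 24.1]), (0.63, [149.0, 198.7, 23.8, 23.4]), (0.55, [341.6, 326.1, 21.9, 22.2]), (0.51, [137.7, 111.4, 24.6, 19.0])]
```

View pics/s11.png

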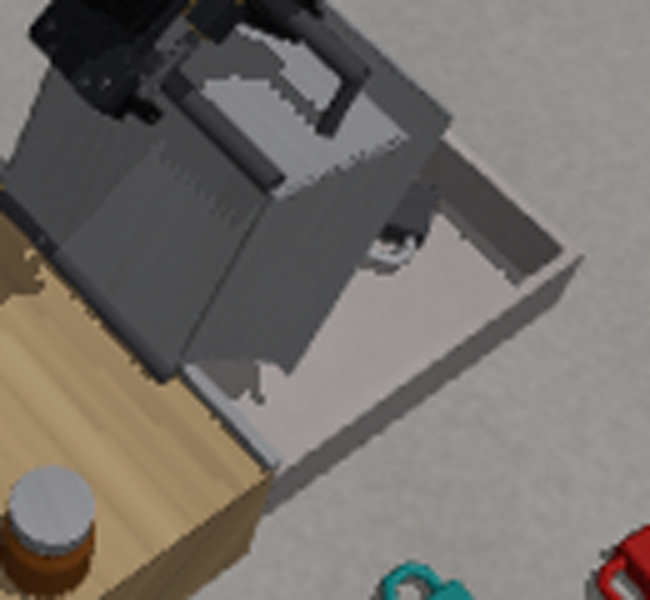

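View pics/t11.png

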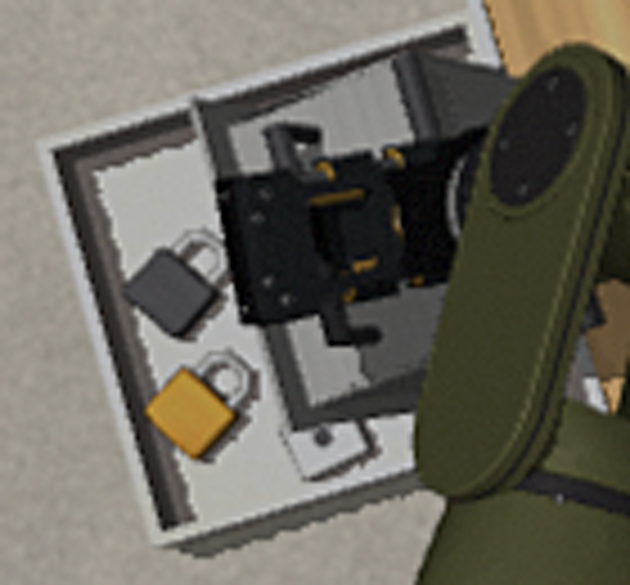

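Emit:
drive_tool(
  deltas=[
    {"dx": -1.5,"dy": -3.5,"dz": -9,"yaw": 0,"claw": 1},
    {"dx": -2,"dy": -4,"dz": -9.5,"yaw": 0,"claw": 1},
    {"dx": -2,"dy": -4.5,"dz": -9.3,"yaw": 0,"claw": 1},
    {"dx": -1.9,"dy": -5,"dz": -9.1,"yaw": 0,"claw": 1},
    {"dx": -1.8,"dy": -5.3,"dz": -8.8,"yaw": 0,"claw": 1},
  ],
)

```text
clock: 23.48
ee_pos: [0.5214, 0.0794, 0.3027]
eef_rot: [-0.113, 0.933, 0.338, 0.054]
wrist_force: [0.9, 4.1, -0.6]
finger_gap: 0.0134
```

```bash
python3 rock.py -3 5
```

```text
t 23.48 th 93.0 rad 204.0/200.2 bar x -171.1 y 10.0 z 317.1 lean 38.2 incl 12.9 gap 13.4 F(rx,ry,z) -3.7 2.0 -0.6 q [-0.31 -0.17  1.9   0.67  1.61 -2.16]
-1.3 -8.9 -6.8
-1.7 -6.0 -8.4
-1.6 -6.5 -8.1
-1.6 -6.9 -7.8
-1.5 -7.3 -7.4
```

Emit:
drive_tool(
  deltas=[
    {"dx": -1.6,"dy": -6.2,"dz": -8.2,"yaw": 0,"claw": 1},
    {"dx": -1.6,"dy": -6.5,"dz": -8.1,"yaw": 0,"claw": 1},
    {"dx": -1.6,"dy": -6.9,"dz": -7.8,"yaw": 0,"claw": 1},
  ],
)

```text
clock: 23.85
ee_pos: [0.5302, 0.0517, 0.3131]
eef_rot: [-0.114, 0.931, 0.342, 0.054]
wrist_force: [-1.6, 4.3, 2.7]
finger_gap: 0.0134
```

```bash
python3 rock.py -3 5; python3 -c "
from h import *
f=grab('scene');cv2.imwrite('pics/s12.png',cv2.resize(f['pixels'][170:290,300:430],None,fx=5,fy=5,interpolation=cv2.INTER_CUBIC))
f=grab('top');cv2.imwrite('pics/t12.png',cv2.resize(f['pixels'][150:280,120:260],None,fx=4.5,fy=4.5,interpolation=cv2.INTER_CUBIC))
for n in ('padlock0',):
  print([ (d['conf'],d['extent']) for d in spotter.recognise(n,'top')])"
```

```text
t 23.85 th 84.3 rad 205.3/200.2 bar x -142.0 y 10.4 z 327.3 lean 38.8 incl 13.0 gap 13.4 F(rx,ry,z) -4.5 -0.3 2.7 q [-0.36 -0.13  1.86  0.67  1.66 -2.19]
-0.8 -10.8 -4.7
-1.5 -7.2 -7.5
-1.4 -7.6 -7.1
-1.3 -7.9 -6.7
-1.2 -8.3 -6.3
[(0.82, [181.9, 234.9, 20.7, 19.5]), (0.81, [188.1, 113.6, 15.6, 21.9]), (0.8, [338.2, 324.8, 26.0, 21.8]), (0.77, [149.4, 200.7, 23.1, 23.1]), (0.77, [312.3, 285.7, 20.3, 22.2]), (0.7, [137.4, 110.7, 27.1, 21.3]), (0.48, [188.4, 200.3, 10.3, 24.0])]
```

View pics/t12.png

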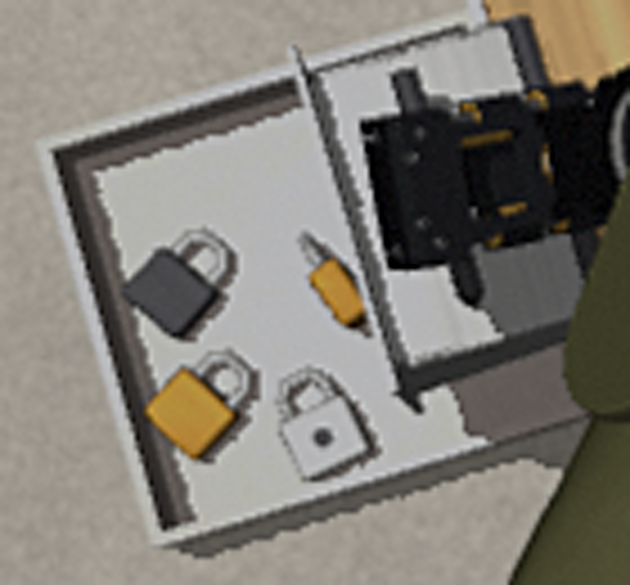

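Emit:
drive_tool(
  deltas=[
    {"dx": 0,"dy": 0,"dz": 0,"yaw": 0,"claw": 1},
    {"dx": -1.5,"dy": -8,"dz": -6.5,"yaw": 0,"claw": 1},
    {"dx": -1.4,"dy": -8,"dz": -6.3,"yaw": 0,"claw": 1},
    {"dx": -1.3,"dy": -8.5,"dz": -5.8,"yaw": 0,"claw": 1},
    {"dx": -1.2,"dy": -9,"dz": -5.4,"yaw": 0,"claw": 1},
  ],
)

```text
clock: 24.62
ee_pos: [0.5418, 0.0157, 0.3202]
eef_rot: [-0.119, 0.929, 0.347, 0.055]
wrist_force: [-4.5, 2.5, 10.4]
finger_gap: 0.0136
```

```bash
python3 rock.py -3 5
```

```text
t 24.62 th 73.6 rad 207.5/200.2 bar x -104.0 y 10.9 z 334.4 lean 39.4 incl 12.9 gap 13.6 F(rx,ry,z) -3.7 -3.6 10.4 q [-0.41 -0.08  1.81  0.66  1.7  -2.24]
0.2 -12.9 -1.2
-1.0 -8.4 -6.2
-0.9 -8.7 -5.7
-0.8 -9.0 -5.3
-0.7 -9.3 -4.8
```

```bash
python3 -c "
from h import *
f=grab('scene');cv2.imwrite('pics/s13.png',cv2.resize(f['pixels'][120:300,220:420],None,fx=4,fy=3.3,interpolation=cv2.INTER_CUBIC)[:600])
P=world(f); f2=grab('top');cv2.imwrite('pics/t13.png',cv2.resize(f2['pixels'][120:280,180:350],None,fx=4,fy=3.7,interpolation=cv2.INTER_CUBIC))"; python3 rock.py
```

```text
t 24.73 th 73.4 rad 207.6/200.2 bar x -103.3 y 11.0 z 334.5 lean 39.3 incl 13.0 gap 13.3 F(rx,ry,z) -2.7 -4.7 10.3 q [-0.41 -0.08  1.8   0.66  1.7  -2.24]
```

View pics/s13.png

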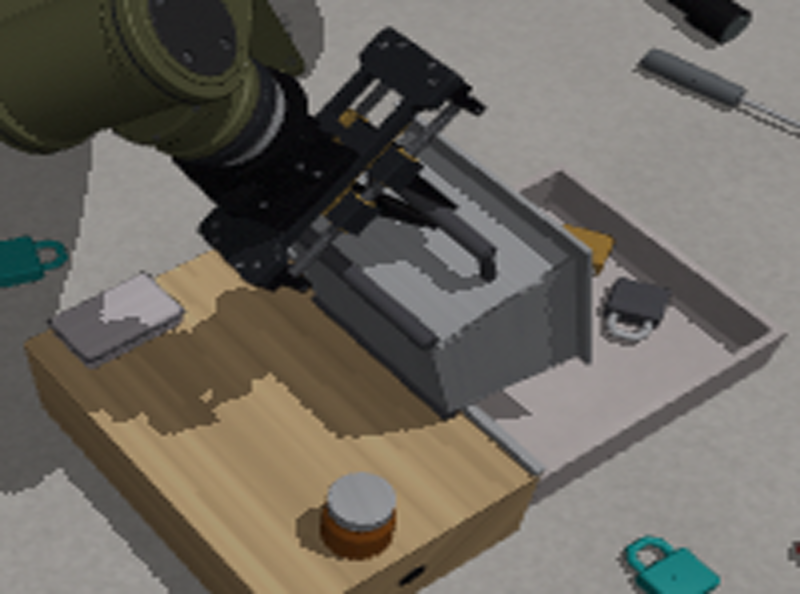

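View pics/t13.png

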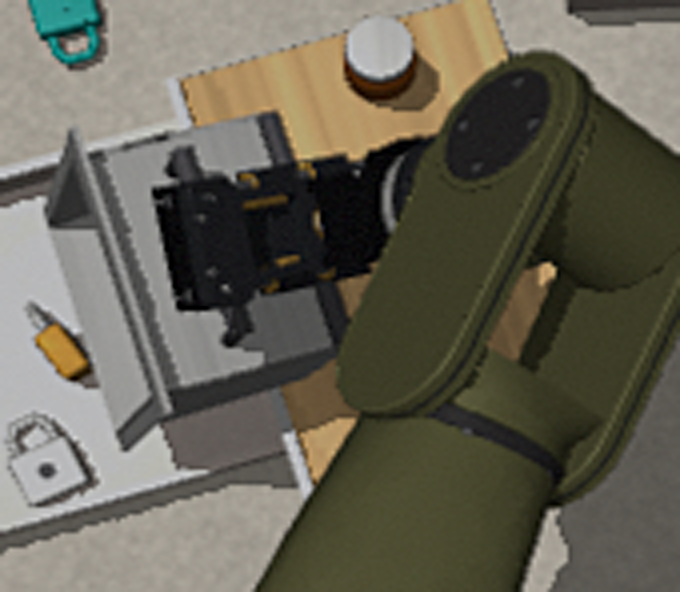

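```bash
python3 -c "
from h import *
f=grab('scene');P=world(f)*1000
c=lambda x,y:(220+x/4,120+y/3.3)
def plane(x0,x1,y0,y1):
  u0,v0=c(x0,y0);u1,v1=c(x1,y1);p=P[int(v0):int(v1)+1,int(u0):int(u1)+1].reshape(-1,3);p=p[np.isfinite(p).all(1)];m=np.median(p,0)
  for _ in range(3):
    m=p.mean(0); n=np.linalg.svd(p-m)[2][2]; e=abs((p-m)@n); p=p[e<max(4,1.5*np.median(e))]
  n*=np.sign(n[2]); print('centre',rf(m),m[2],'n riser',n[:2]@XH,n[:2]@YH,n[2], len(p))
plane(465,520,300,345)
u,v=c(488,262); q=P[int(v)-2:int(v)+3,int(u)-2:int(u)+3].reshape(-1,3); q=q[np.argsort(-q[:,2])]; print(np.round(q[:6]),rf(q[0]))
u,v=c(435,210); q=P[int(v)-2:int(v)+3,int(u)-2:int(u)+3].reshape(-1,3); print(np.round(np.nanmax(q[:,2])))
"
python3 rock.py
```

```text
centre [-111.18133809   87.94218859] 254.96006534994666 n riser -0.00322188093476483 0.9990557331647426 0.04341310254871039 157
[[598.  22. 332.]
 [596.  20. 331.]
 [596.  25. 329.]
 [597.  22. 328.]
 [597.  25. 326.]
 [595.  21. 325.]] [-105.05507487   69.87193393]
341.0
t 24.77 th 73.5 rad 207.6/200.2 bar x -103.6 y 11.0 z 334.4 lean 39.3 incl 13.0 gap 13.4 F(rx,ry,z) -2.4 -4.8 10.7 q [-0.41 -0.08  1.8   0.66  1.7  -2.24]
```

```bash
OFF=10 python3 rock.py -3 5
```

```text
t 24.77 th 75.1 rad 201.2/200.2 bar x -109.1 y 12.8 z 327.8 lean 39.3 incl 13.0 gap 13.4 F(rx,ry,z) -2.4 -4.8 10.7 q [-0.41 -0.08  1.8   0.66  1.7  -2.24]
-1.0 -8.6 -6.1
-1.1 -8.2 -6.4
-1.0 -8.6 -5.9
-0.9 -8.9 -5.5
-0.8 -9.2 -5.0
```

Emit:
drive_tool(
  deltas=[
    {"dx": -1,"dy": -8.8,"dz": -5,"yaw": 0,"claw": 1},
    {"dx": -1,"dy": -8.8,"dz": -5,"yaw": 0,"claw": 1},
    {"dx": -1,"dy": -9,"dz": -5,"yaw": 0,"claw": 1},
    {"dx": -0.9,"dy": -9,"dz": -4.5,"yaw": 0,"claw": 1},
  ],
  newtons=40,
)

```text
clock: 25.28
ee_pos: [0.5536, -0.0223, 0.3207]
eef_rot: [-0.121, 0.928, 0.348, 0.056]
wrist_force: [-2.0, 0.8, 8.0]
finger_gap: 0.013
```

```bash
OFF=10 python3 rock.py -3 5
```

```text
t 25.27 th 63.9 rad 203.1/200.2 bar x -69.7 y 13.0 z 328.2 lean 39.5 incl 13.0 gap 13.0 F(rx,ry,z) -1.3 -1.7 8.0 q [-0.46 -0.03  1.75  0.65  1.73 -2.29]
-0.2 -10.6 -2.8
-0.6 -9.3 -4.7
-0.5 -9.6 -4.2
-0.4 -9.8 -3.7
-0.3 -10.0 -3.2
```

Emit:
drive_tool(
  deltas=[
    {"dx": -0.4,"dy": -10,"dz": -3,"yaw": 0,"claw": 1},
    {"dx": -0.5,"dy": -10,"dz": -3,"yaw": 0,"claw": 1},
    {"dx": -0.5,"dy": -10,"dz": -3,"yaw": 0,"claw": 1},
    {"dx": -0.4,"dy": -10,"dz": -2.5,"yaw": 0,"claw": 1},
  ],
)

```text
clock: 25.78
ee_pos: [0.5658, -0.0618, 0.3111]
eef_rot: [-0.122, 0.929, 0.345, 0.058]
wrist_force: [-2.4, -1.4, 6.3]
finger_gap: 0.0131
```

```bash
OFF=10 python3 rock.py -3 5; python3 -c "
from h import *
f=grab('scene');cv2.imwrite('pics/s14.png',cv2.resize(f['pixels'][120:300,220:420],None,fx=4,fy=3.3,interpolation=cv2.INTER_CUBIC)[:600]);np.savez('/tmp/s14.npz',**f)"
```

```text
t 25.77 th 51.9 rad 203.6/200.2 bar x -28.3 y 13.0 z 318.7 lean 39.2 incl 13.1 gap 13.1 F(rx,ry,z) 0.7 -2.7 6.3 q [-0.51  0.03  1.71  0.63  1.74 -2.34]
0.5 -11.1 -0.0
-0.2 -10.1 -2.7
-0.0 -10.3 -2.2
0.1 -10.4 -1.6
0.2 -10.4 -1.1
```

View pics/s14.png

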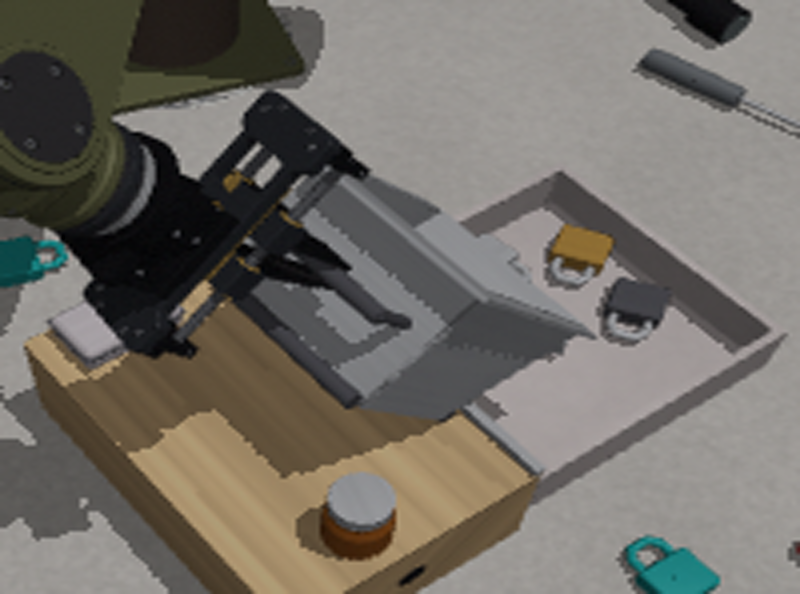

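Emit:
drive_tool(
  deltas=[
    {"dx": 0,"dy": -10,"dz": -2.5,"yaw": 0,"claw": 1},
    {"dx": 0,"dy": -10.2,"dz": -2.5,"yaw": 0,"claw": 1},
    {"dx": 0,"dy": -10.3,"dz": -2,"yaw": 0,"claw": 1},
    {"dx": 0.1,"dy": -10.4,"dz": -1.5,"yaw": 0,"claw": 1},
    {"dx": 0.2,"dy": -10.4,"dz": -1,"yaw": 0,"claw": 1},
  ],
)

```text
clock: 26.45
ee_pos: [0.581, -0.1119, 0.2846]
eef_rot: [-0.121, 0.93, 0.341, 0.059]
wrist_force: [1.7, -1.1, 2.9]
finger_gap: 0.0131
```

```bash
OFF=10 python3 rock.py -3 5
```

```text
t 26.45 th 35.5 rad 204.7/200.2 bar x 23.9 y 12.9 z 292.2 lean 38.7 incl 13.3 gap 13.1 F(rx,ry,z) 1.5 1.3 2.9 q [-0.57  0.12  1.66  0.61  1.74 -2.41]
1.3 -10.6 4.2
0.5 -10.5 0.3
0.6 -10.4 0.9
0.7 -10.4 1.4
0.8 -10.3 1.9
```

Emit:
drive_tool(
  deltas=[
    {"dx": 0.5,"dy": -10.5,"dz": 1,"yaw": 0,"claw": 1},
    {"dx": 0.5,"dy": -10.5,"dz": 1,"yaw": 0,"claw": 1},
    {"dx": 0.6,"dy": -10.4,"dz": 1.4,"yaw": 0,"claw": 1},
    {"dx": 0.7,"dy": -10.4,"dz": 1.8,"yaw": 0,"claw": 1},
    {"dx": 0.8,"dy": -10.3,"dz": 2.2,"yaw": 0,"claw": 1},
  ],
)

```text
clock: 27.08
ee_pos: [0.594, -0.1532, 0.2437]
eef_rot: [-0.119, 0.932, 0.337, 0.061]
wrist_force: [1.8, -4.8, 2.2]
finger_gap: 0.0129
```

```bash
OFF=10 python3 rock.py -3 5; python3 -c "
from h import *
f=grab('scene');cv2.imwrite('pics/s15.png',cv2.resize(f['pixels'][120:300,200:400],None,fx=4,fy=3.3,interpolation=cv2.INTER_CUBIC)[:600])"
```

```text
t 27.07 th 18.8 rad 205.9/200.2 bar x 67.1 y 13.2 z 251.3 lean 38.1 incl 13.4 gap 12.9 F(rx,ry,z) 5.1 0.4 2.2 q [-0.61  0.21  1.62  0.58  1.7  -2.47]
2.2 -8.6 8.2
1.1 -9.9 3.3
1.2 -9.7 3.8
1.3 -9.5 4.3
1.4 -9.2 4.8
```

View pics/s15.png

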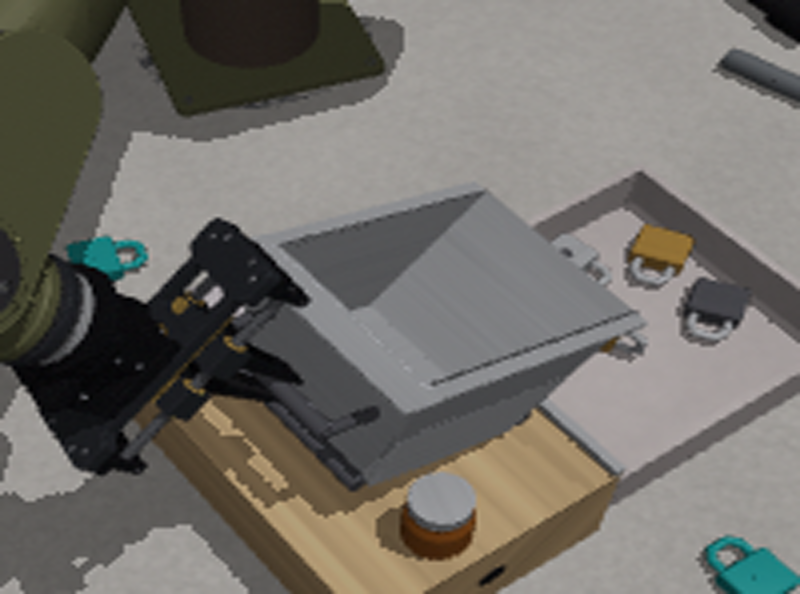

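Emit:
drive_tool(
  deltas=[
    {"dx": 1.2,"dy": -9,"dz": 4.5,"yaw": 0,"claw": 1},
    {"dx": 1.2,"dy": -8.5,"dz": 4.5,"yaw": 0,"claw": 1},
    {"dx": 1.2,"dy": -8,"dz": 4.5,"yaw": 0,"claw": 1},
    {"dx": 1.2,"dy": -7,"dz": 4.5,"yaw": 0,"claw": 1},
  ],
)

```text
clock: 27.62
ee_pos: [0.602, -0.176, 0.2046]
eef_rot: [-0.116, 0.935, 0.328, 0.065]
wrist_force: [2.5, -8.7, 1.6]
finger_gap: 0.013
```

```bash
OFF=10 python3 rock.py -2 5
```

```text
t 27.62 th 6.1 rad 206.6/200.2 bar x 91.1 y 14.1 z 212.4 lean 36.9 incl 13.8 gap 13.0 F(rx,ry,z) 9.1 -0.2 1.6 q [-0.63  0.26  1.62  0.57  1.65 -2.51]
2.1 -3.0 8.9
1.0 -5.9 3.5
1.0 -5.8 3.7
1.1 -5.7 3.9
1.1 -5.5 4.1
```

Emit:
drive_tool(
  deltas=[
    {"dx": 1,"dy": -5.8,"dz": 4,"yaw": 0,"claw": 1},
    {"dx": 1,"dy": -5.5,"dz": 4.2,"yaw": 0,"claw": 1},
    {"dx": 0.5,"dy": -4,"dz": 3,"yaw": 0,"claw": 1},
  ],
)

```text
clock: 28.0
ee_pos: [0.605, -0.1857, 0.1808]
eef_rot: [-0.115, 0.937, 0.324, 0.066]
wrist_force: [2.6, -3.5, -1.7]
finger_gap: 0.013
```

```bash
OFF=10 python3 rock.py -2 3; python3 -c "
from h import *
f=grab('scene');cv2.imwrite('pics/s16.png',cv2.resize(f['pixels'][120:300,200:400],None,fx=4,fy=3.3,interpolation=cv2.INTER_CUBIC)[:600])
P=world(f)*1000; np.save('/tmp/P16.npy',P)"
```

```text
t 28.00 th -1.1 rad 207.5/200.2 bar x 101.1 y 14.1 z 188.6 lean 36.4 incl 13.9 gap 13.0 F(rx,ry,z) 4.1 1.5 -1.7 q [-0.63  0.29  1.62  0.56  1.62 -2.54]
2.3 -1.2 9.9
1.1 -5.4 4.3
1.2 -5.2 4.5
```

View pics/s16.png

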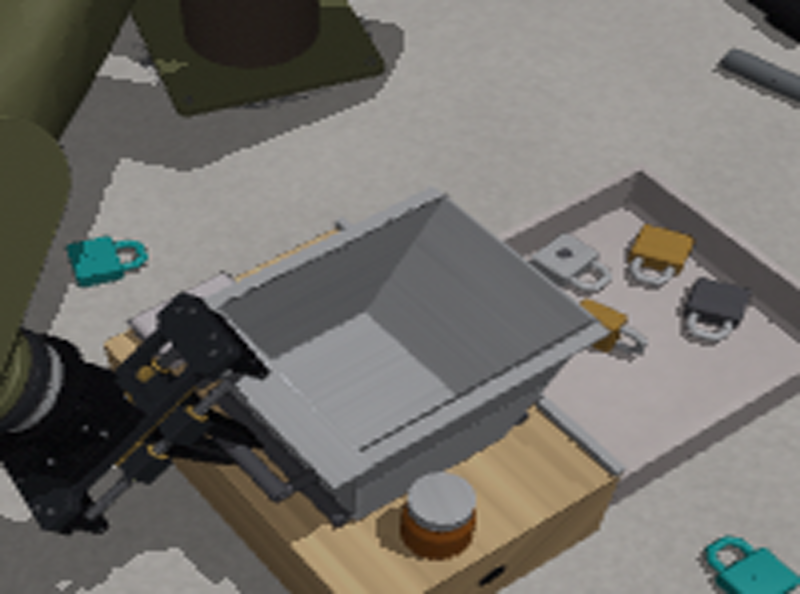

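Check tilt of the brim plane from the depth.

```bash
cat > tub.py <<'E'
from h import *
f=grab('top');P=world(f)*1000;Q=rf(P)
m=(P[...,2]>225)&(P[...,2]<275)&(Q[...,0]>-150)&(Q[...,0]<100)&(abs(Q[...,1]-10)<100)
p=P[m]; q=Q[m]; X=np.c_[q,np.ones(len(q))]; z=p[:,2]
k=np.ones(len(z),bool)
for _ in range(6):
    c=np.linalg.lstsq(X[k],z[k],rcond=None)[0]; e=abs(X@c-z); k=e<3
print('n',k.sum(),'slope x,y',c[:2],'z',c[2], 'ext x',np.percentile(q[k],[1,99],axis=0))
s=cv2.minAreaRect(q[k].astype(np.float32)); print(s)
E
python3 tub.py; OFF=18.8 python3 rock.py
```

```text
n 1599 slope x,y [0.01054769 0.0006365 ] z 241.6237690619757 ext x [[-131.27470997  -78.48451544]
 [  88.58060243  101.23291623]]
((-21.047805786132812, 11.644081115722656), (221.908203125, 182.10107421875), 0.4404081404209137)
t 28.10 th 0.0 rad 214.2/200.2 bar x 106.3 y 11.8 z 194.5 lean 36.4 incl 13.9 gap 12.9 F(rx,ry,z) 7.0 0.5 -2.9 q [-0.63  0.29  1.62  0.56  1.62 -2.54]
```

Emit:
drive_tool(
  deltas=[
    {"dx": 0,"dy": -1.5,"dz": 1.5,"yaw": 0,"claw": 1},
    {"dx": 0,"dy": 0,"dz": 0,"yaw": 0,"claw": 0.8},
    {"dx": 0,"dy": 0,"dz": 0,"yaw": 0,"claw": 0.66},
    {"dx": 0,"dy": 0,"dz": 0,"yaw": 0,"claw": 0.66},
  ],
)

```text
clock: 28.6
ee_pos: [0.6035, -0.1848, 0.1751]
eef_rot: [-0.116, 0.936, 0.326, 0.063]
wrist_force: [0.3, -0.6, -0.4]
finger_gap: 0.0305
```

```bash
python3 tub.py; python3 rock.py
```

```text
n 1646 slope x,y [ 0.00449628 -0.00284609] z 241.3048852424518 ext x [[-130.68605692  -78.41154757]
 [  89.01871815  101.35926432]]
((-20.680519104003906, 11.996726989746094), (221.77456665039062, 182.44744873046875), 0.3418521583080292)
t 28.65 th -1.1 rad 211.5/200.2 bar x 105.1 y 11.1 z 189.6 lean 36.7 incl 13.6 gap 31.6 F(rx,ry,z) -0.7 -1.1 -0.7 q [-0.63  0.3   1.63  0.56  1.62 -2.54]
```

Emit:
drive_tool(
  deltas=[
    {"dx": 0,"dy": 0,"dz": -12,"yaw": 0,"claw": 0.64},
    {"dx": 0,"dy": 0,"dz": -15,"yaw": 0,"claw": 0.64},
    {"dx": 0,"dy": -1,"dz": -20,"yaw": 0,"claw": 0.64},
    {"dx": 0,"dy": -2,"dz": -30,"yaw": 0,"claw": 0.64},
    {"dx": 0,"dy": -2,"dz": -40,"yaw": 0,"claw": 0.64},
  ],
)

```text
clock: 29.28
ee_pos: [0.5989, -0.2644, 0.2665]
eef_rot: [-0.116, 0.936, 0.327, 0.061]
wrist_force: [0.5, 0.1, -0.0]
finger_gap: 0.0339
```

Emit:
drive_tool(
  deltas=[
    {"dx": 0,"dy": 0,"dz": -45,"yaw": 0,"claw": 0.64},
    {"dx": 0,"dy": 0,"dz": -45,"yaw": 0,"claw": 0.64},
    {"dx": 0,"dy": 0,"dz": 0,"yaw": 0,"claw": 0.64},
  ],
)

```text
clock: 29.65
ee_pos: [0.595, -0.3275, 0.346]
eef_rot: [-0.116, 0.937, 0.323, 0.065]
wrist_force: [-0.4, 0.0, 0.5]
finger_gap: 0.034
```

```bash
python3 tub.py; python3 rock.py; python3 -c "
from h import *
f=grab('top');P=world(f)*1000;Q=rf(P);cv2.imwrite('pics/t17.png',cv2.resize(f['pixels'][90:300,100:380],None,fx=2.8,fy=2.8))
f2=grab('scene');cv2.imwrite('pics/s17.png',f2['pixels'])
m=(P[...,2]>50)&(P[...,2]<68)&(Q[...,0]>-410)&(Q[...,0]<-118)&(abs(Q[...,1])<160)
q=Q[m]; print(cv2.minAreaRect(q.astype(np.float32)), q.min(0),q.max(0))
for d in spotter.recognise('padlock0','top'):
  l,t,w,h=d['extent']; u,v=int(l+w/2),int(t+h/2); print(d['conf'],u,v,np.round(Q[v,u]),np.round(P[v,u,2]))
"
```

```text
n 1694 slope x,y [ 5.34636686e-03 -4.82372274e-05] z 241.12154074373925 ext x [[-130.45339288  -78.299871  ]
 [  89.73889137  101.23456167]]
((-20.660507202148438, 11.552490234375), (221.5401611328125, 182.23655700683594), 0.5339736938476562)
t 29.70 th 16.3 rad 407.1/200.2 bar x 237.7 y -38.7 z 358.6 lean 36.4 incl 13.7 gap 34.4 F(rx,ry,z) 0.5 0.5 0.6 q [-0.79  0.36  1.26  0.53  1.95 -2.51]
((-253.76382446289062, 20.761680603027344), (271.4643859863281, 257.4006042480469), 0.05055497959256172) [-389.57845845 -108.05330363] [-118.00256287  149.39807033]
0.68 161 211 [-329.   46.] 33.0
0.67 163 240 [-347.  -31.] 28.0
0.55 193 214 [-245.   10.] 52.0
0.53 150 120 [-289.  303.] 25.0
0.52 192 242 [-272.  -60.] 27.0
0.46 320 290 [  25. -289.] 19.0
```

View pics/t17.png

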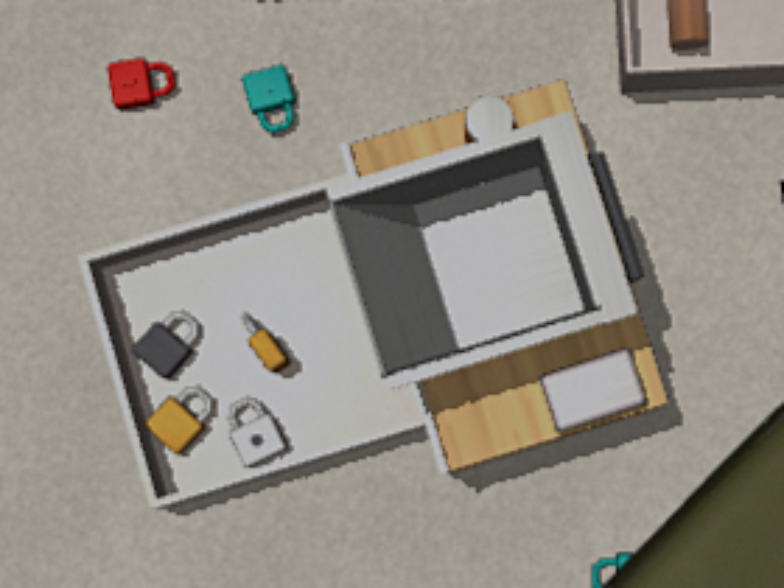

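View pics/s17.png

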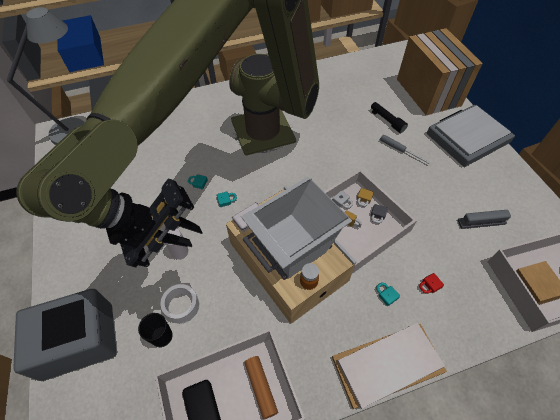

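All checks agree: the tray centre is at riser x of about -251 mm, y is +21 mm and it is square. The four padlocks are in the tray at (161,211), (163,240), (193,214) and (192,242) in the top picture. The tub is empty and upright, the gripper is clear, and the jar, tin, tape and spray are in place.

```bash
python3 -c "
from h import *
print(r.sign_off()); print(r.get_obs()['clock'])"
```

```text
the job is handed in; nothing more can be done
None
the job is handed in; nothing more can be done
```

The job is done and handed in at about 30 s of the 72 s allowed. The hand-in gives no verdict, so the results below are my own last checks.

**What I did**
- I pinched the tray's far wall and pulled the tray until it pressed against the riser.
- The moves have no tilt axis, so I gave the tool its backward lean (36–43°) by driving it against the wrist-joint limit.
- I gripped the tub handle, pushed the runner up to the kerb and rocked the tub to about 107°.
- When I had rocked it back to about 84°, a picture showed all four padlocks in the tray. I then set the tub down, let go and backed off.

**Last checks from the pictures**

| Check | Measured | Allowed |
|---|---|---|
| Tray x in the riser frame | about -251 mm | -266 to -235 mm |
| Tray y in the riser frame | +21 mm | ±70 mm |
| Tray angle to the riser | square within 0.01 rad | 0.15 rad |
| Tub lean | about 0.005 rad | 0.08 rad |
| Tub x in the riser frame | about -1 mm | -30 to +50 mm |
| Tub y in the riser frame | +12 mm | ±70 mm |

- All four padlocks were in the tray, one of them on its side. The gripper touched nothing, and the jar, tin, tape and spray looked unmoved.

**What disagreed**
- While rocking back, the handle's height worked out from the arm was about 8 mm above what the camera measured. I put it down to the bar slipping toward the fingertips, but after the set-down it was centred in the fingers again. The force was then upward on the tool, so the tub was not being lifted.
- The runner crept back about 6 mm from the kerb, inside the 60 mm allowed.

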